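# Refit a spectrometer's service bay

## Task

Repair the spectrometer's service bay: swing the red power lever all the way over to off (towards the robot), put the burnt-out white module from the bay into the red tray, and plug every other module on the bench fully home in the socket of its own colour. Then close the bay with the grey cover, front edge hooked under the orange lip and back edge lowered flat inside the rims, and only after that swing the lever fully back to on. Also slide the green puller blade-first, fully, into the blue holder's slot, and leave the bottles, jars and beaker standing.

Things in the scene. Friction and masses are not known exactly. Their poses are not given: they have to be found in the camera images.
- bay: service bay fixed to the bench: white open box 166 (x) x 220 (y) mm, wall tops (ledge for the cover) at z = 78 mm. Origin: centre of its underside; front = -x side, roughly towards the robot. Cavity 116 (x) x 176 (y) mm; its floor is a black socket plate, top at z = 30 mm, three holes in a row along y. Rims on the ledge: sides 6 mm high, inner faces at y = +-100 mm
- seat (a point): centre of the cover's place, at ledge height (bay z = 78 mm), axes as the bay; the fitted cover's origin lies here
- lip (a point): middle of the free edge of the orange front lip, on its underside (seat x = -59, z = +12 mm), axes as the bay. The lip is 6 mm thick and runs along the whole front; the pocket under it, 12 mm high above the ledge, is 14 mm deep (closed at seat x = -73 mm)
- rim (a point): middle of the inner top edge of the back rim (seat x = +73, z = +11 mm), axes as the bay. From lip edge to rim are 132 mm, so the 140 mm cover goes in only tilted, front edge first under the lip
- socket_red (a point): centre of the mouth of the socket with the red stripes beside it, on the socket plate's top (bay x = 0, y = 58, z = 30 mm), axes as the bay. Hole 37 (x) x 43 (y) mm with a 3 mm chamfer, 22 mm deep
- socket_yellow (a point): centre of the mouth of the socket with the yellow stripes beside it, on the socket plate's top (bay x = 0, y = 0, z = 30 mm), axes as the bay. Hole 37 (x) x 43 (y) mm with a 3 mm chamfer, 22 mm deep
- socket_blue (a point): centre of the mouth of the socket with the blue stripes beside it, on the socket plate's top (bay x = 0, y = -58, z = 30 mm), axes as the bay. Hole 37 (x) x 43 (y) mm with a 3 mm chamfer, 22 mm deep
- module_red: plug-in module with a red top (may be absent), standing upright on the bench, bottom-heavy, 62 mm tall, 0.1 to 0.17 kg. Origin: centre of its underside. Lower 20 mm: black plug 34 (x) x 40 (y) mm; above it the body 40 (x) x 46 (y) x 42 mm, whose shoulder rests on the socket plate when it is fully home (origin then 20 mm below the socket mouth). Its x goes along the bay's x, either way round
- module_yellow: plug-in module with a yellow top (may be absent), standing upright on the bench, bottom-heavy, 62 mm tall, 0.1 to 0.17 kg. Origin: centre of its underside. Lower 20 mm: black plug 34 (x) x 40 (y) mm; above it the body 40 (x) x 46 (y) x 42 mm, whose shoulder rests on the socket plate when it is fully home (origin then 20 mm below the socket mouth). Its x goes along the bay's x, either way round
- module_blue: plug-in module with a blue top (may be absent), standing upright on the bench, bottom-heavy, 62 mm tall, 0.1 to 0.17 kg. Origin: centre of its underside. Lower 20 mm: black plug 34 (x) x 40 (y) mm; above it the body 40 (x) x 46 (y) x 42 mm, whose shoulder rests on the socket plate when it is fully home (origin then 20 mm below the socket mouth). Its x goes along the bay's x, either way round
- module_dead: burnt-out module with a white top, same shape and size as the others, 0.13 kg; at the start it sits fully home in the yellow socket (the middle one), its x along the bay's x
- tray_in (a point): centre of the inner floor (3 to 4 mm above the bench) of the low red scrap tray fixed to the bench in front of the bay: 84 (x) x 140 (y) mm outside, walls 4 mm thick and 22 mm high; axes as the tray
- cover: grey cover panel lying flat, 140 (x) x 190 (y) x 5 mm, about 0.3 kg, the same either way round. Origin: centre of its underside. A black pull rib stands on its middle: 12 (x) x 76 (along y) mm, from z = 5 to z = 33 mm
- puller: flat module puller lying flat on the bench, about 0.1 kg: green handle 90 (x) x 22 (y) x 22 mm high, origin at the centre of the handle's underside; steel blade 40 mm wide and 4 mm thick, flush with the underside (z = 0 to 4 mm), reaching from the handle's end (x = 45 mm) to x = 120 mm. Centre of mass about x = 28 mm
- puller_tip (a point): middle of the blade's free end (puller x = 120, z = 2 mm), axes as the puller
- holder: blue slotted block fixed to the bench, 80 (x) x 74 (y) x 64 mm, origin at the centre of its underside. A level slot goes right through along x, 48 mm wide, from z = 34 to z = 44 mm; the blade goes in from the -x face (roughly towards the robot)
- slot_mouth (a point): middle of the slot's mouth on the holder's -x face (holder x = -40, z = 39 mm), axes as the holder, +x into the slot
- power (a joint): angle of the red power lever (rad): 0 leaning to the block's -x side, towards the robot (off), 1.0 leaning to its +x side (on); stays where it is left, a light push (a few N) moves it; it starts on
- power_base: grey block of the power lever, 70 (x) x 50 (y) x 25 mm, fixed to the bench; origin: centre of its underside, pivot 22 mm above it; the lever is a rod with a red ball (26 mm across) whose centre is 70 mm from the pivot; it leans 0.5 rad either way from upright; the lever swings over in the block's x-z plane; its +x points roughly away from the robot
- bottle_a: white bottle, 48 mm wide, 85 mm high, a bystander that must stay standing; origin: centre of its underside
- bottle_b: white bottle, 48 mm wide, 85 mm high, a bystander that must stay standing; origin: centre of its underside
- jar_a: white jar with blue lid, 60 mm wide, 70 mm high, a bystander that must stay standing; origin: centre of its underside
- jar_b: white jar with blue lid, 60 mm wide, 70 mm high, a bystander that must stay standing; origin: centre of its underside
- beaker: glass beaker, 60 mm wide, 75 mm high, a bystander that must stay standing; origin: centre of its underside

How it is judged (in metres and radians):
On the way, in this order (a step that is already met when the one before it is completed fails the run):
1. the power lever is swung off (value of joint power below 0.15 rad), for 0.2 s.
2. the dead module is in the tray and every other module present is fully home in the socket of its colour, the power still off (horizontal distance between module_red and socket_red below 0.006 m and z of module_red in the frame of socket_red below -0.016 m and angle between each of module_red, module_yellow, module_blue's own z axis and vertical below 0.06 rad and angle between the x axis of each of module_red, module_yellow, module_blue and the x axis of bay, either way round below 0.15 rad and horizontal distance between module_yellow and socket_yellow below 0.006 m and z of module_yellow in the frame of socket_yellow below -0.016 m and horizontal distance between module_blue and socket_blue below 0.006 m and z of module_blue in the frame of socket_blue below -0.016 m and x of module_dead in the frame of tray_in between -0.04 and 0.04 m and y of module_dead in the frame of tray_in between -0.066 and 0.066 m and z of module_dead in the frame of tray_in below 0.03 m and value of joint power below 0.3 rad), for 0.2 s.
3. the cover lies flat, front edge under the lip, inside the rims, the power still off (x of cover in the frame of seat between -0.006 and 0.006 m and y of cover in the frame of seat between -0.008 and 0.008 m and z of cover in the frame of seat below 0.003 m and angle between cover's own z axis and vertical below 0.03 rad and angle between the y axis of cover and the y axis of bay, either way round below 0.1 rad and value of joint power below 0.3 rad), for 0.2 s.
4. the power lever is swung back on (value of joint power above 0.85 rad), for 0.2 s.
At the end, for the whole second after the job is handed in: Dead module in the tray; others in their colour's sockets (6 mm sideways, 16 mm deep, upright, square); cover flat at its seat (height 3 mm, tilt 1.7 deg, 6 mm front-back, 8 mm sideways), under the lip; lever beyond 0.85 rad; puller blade 60 mm or more into the slot; all at rest (horizontal distance between module_red and socket_red below 0.006 m and z of module_red in the frame of socket_red below -0.016 m and angle between each of module_red, module_yellow, module_blue's own z axis and vertical below 0.06 rad and angle between the x axis of each of module_red, module_yellow, module_blue and the x axis of bay, either way round below 0.15 rad and horizontal distance between module_yellow and socket_yellow below 0.006 m and z of module_yellow in the frame of socket_yellow below -0.016 m and horizontal distance between module_blue and socket_blue below 0.006 m and z of module_blue in the frame of socket_blue below -0.016 m and x of module_dead in the frame of tray_in between -0.04 and 0.04 m and y of module_dead in the frame of tray_in between -0.066 and 0.066 m and z of module_dead in the frame of tray_in below 0.03 m and x of cover in the frame of seat between -0.006 and 0.006 m and y of cover in the frame of seat between -0.008 and 0.008 m and z of cover in the frame of seat below 0.003 m and angle between cover's own z axis and vertical below 0.03 rad and angle between the y axis of cover and the y axis of bay, either way round below 0.1 rad and value of joint power above 0.85 rad and x of puller_tip in the frame of slot_mouth above 0.06 m and y of puller_tip in the frame of slot_mouth between -0.01 and 0.01 m and z of puller_tip in the frame of slot_mouth between -0.01 and 0.01 m and angle between puller's own z axis and vertical below 0.2 rad and angle between the x axis of puller and the x axis of holder, either way round below 0.2 rad and linear speed of each of cover, puller below 0.02 m/s); the robot touches nothing.
It fails at once if a bottle, jar or beaker is tipped over (angle between any of bottle_a, bottle_b, jar_a, jar_b, beaker's own z axis and vertical above 0.6 rad).
Of module_red, module_yellow, module_blue only 2 to 3 are there at a start; the rules pass over those that are not, and their reading is None.
At some moment in a run one of module_red, module_yellow, module_blue, cover, puller may be knocked a few centimetres aside while the robot is not near it.
It also fails if it takes over 210 s, if anything falls off the work surface, if the arm or the gripper's body presses on something with over 40 N, if the wrist force passes 120 N, or if a joint passes its speed limit or range.

## Robot

A 6-joint arm with a two-finger parallel gripper is mounted at the origin on the work surface. World frame = base frame: x ahead of the robot, y to its left, z up, the work surface at z = 0. Lengths are in mm, angles in degrees, forces in N, time in s.
With the tool pointing down it reaches from about 350 to 850 mm from the base axis. Payload 8.1 kg.
Tool frame: the origin (TCP) lies at the very end of the fingers, on their centre line; the grasp point (between the pads) lies 19 mm behind it (r.grasp_offset is the distance from the TCP to the grasp point, in mm); z points along the fingers, y is the line along which they close (so a half turn about z gives the same grasp; the last joint's range is limited). The gripper opens to 85 mm and grips with 20 to 120 N. Pads are 22 mm wide; open, the fingers measure 114 mm over their backs; the gripper's body (76 mm by 85 mm) begins 54 mm behind the grasp point. The pads swing forward as they close: fully open they stand 13 mm farther back than shut.
Start: joints at [71.54, 7.471, 85.268, -0, 87.261, -4.893], TCP at [140.733, 583.266, 231.292] pointing down, gripper open.
Joint ranges: [-169.43, 169.43], [-51.17, 129.36], [1.28, 143.12], [-76.62, 256.62], [0, 156.53], [-152.29, 152.29]. Speed limits (degrees/s): [136.94, 136.94, 159.86, 180, 180, 180].

## Interface

Orientations are given as [roll, pitch, yaw] about the fixed x, y, z axes, in that order (R = Rz(yaw) Ry(pitch) Rx(roll)).
In Python, from bench import r gives the robot as it stands.
- The arm moves only by the tool carry_out, never from a script. Its argument "commands" is a list of rows, each an object with "jaw": the finger opening in m, from 0 to 0.0854; "translation": the shift along the tool's x, y, z in m, a list of three; "spin": the turn about the tool's z in rad. A call has exactly 8 rows; each row shifts and turns the commanded pose from where the row before left it, along the tool's axes as they then stand; what a row does not reach is not made up. A row lasts 1/12 s, in which the tool goes at most 41.7 mm and 7.16 degrees, less where a joint would pass 70% of its speed; a pose out of reach is approached as far as the arm can. A call is refused whole if a number of a shift passes 0.0417 or a number of a turn 0.125, either way. A call with a gripper value outside its range is refused whole. The fingers move at their own pace and stop on an object; "squeeze" is the grip in N (left out, the last holds). Time passes only in rows, so rows that do not move let the fingers close, or fill a call up. It gives the time, the measured TCP pose, the force, the opening and the grip force at its end, in the units of the state.
- r.sense(): the state, without advancing time (a new reading comes with each control period).
- r.snapshot(name): name is "side" or "top"; returns a dict with "pixels" (480x640x3 uint8, blue, green, red), "K" (3x3 intrinsics, pixels), "dist_coeffs" ([k1, k2, p1, p2, k3] as OpenCV has them; the pictures are not rectified), "extrinsics" (4x4, takes a point from camera to world coordinates). Camera axes: x right, y down, z forward; pixel columns grow to the right and rows downward; lengths in mm; the calibration is good to about 2 mm. A picture is of the moment at which its call begins. There is no depth.
- r.hand_in(): hands the job in; it is judged then, once.
Trained networks look in a picture, given as the dict that the camera call returned (one of the last four; its "shot" number tells which), for a name from the list of things; names that differ only in an ending like _2 or _b are one class to them, and where a whole thing is asked for, a point or a joint stands for the part that bears it (a point fixed in the world has none). Each returns a list of dicts, best first, with "score" (0 to 1); they miss things now and then, are a little off and sometimes report something else, mostly with a low value. They report only what shows in the picture. A call takes as long as a camera call.
- r.spot_in(picture, target): "xy" ([column, row] in pixels, amid what is visible of it).
- r.regions_of(picture, target): "pixels" (480x640 bool, what is visible of it) and "xy" ([column, row] in pixels, amid what is visible of it).
- r.landmark_of(picture, target): "xy" ([column, row] in pixels: a listed point, or the origin of a listed thing).
The state is a dict: "time": time; "joint_pos": joint angles; "qd": joint speeds; "joint_efforts": joint torques, N m; "tool_pos": TCP position; "tcp_rot": TCP orientation; "ft_force": force on the tool from outside, world axes, zero at the start; "wrist_torque": the same for the moment, N m; "finger_gap": finger opening in mm; "grip_force": force on a finger pad.
Only numpy, scipy, OpenCV 4.12 (cv2) and the standard library are available. Lean on these libraries where they do the work, as an engineer would, in place of code of your own. Each camera call takes 0.05 s, during which the arm holds its last target. There are 200 camera calls.

## Working session

There is one attempt and no reset: what is moved stays moved. The work goes in short steps, Python scripts to look and compute and a tool call to move; the robot and the scene stay as the last step left them, time stands still between calls to the robot, and variables do not carry over. Pictures are saved under pics/ and viewed, at most 14 in all, crops included, and the job is handed in when it is done.

Besides the shell and the picture viewer there is one more tool, called after "Emit:" by a JSON object that holds its "op" and its "data", one argument or row to a line. carry_out: Moves the arm, as the interface text tells. Its arguments: {"type":"object","properties":{"commands":{"type":"array","items":{"type":"object","properties":{"jaw":{"type":"number"},"translation":{"type":"array","items":{"type":"number"}},"spin":{"type":"number"}}}},"squeeze":{"type":"number"}},"required":["commands"]}

```bash
mkdir -p pics; ls; cat > h.py <<'E'
import numpy as np, cv2
from bench import r
def ray(p,uv):
    K=np.array(p["K"],float);d=np.array(p["dist_coeffs"],float);T=np.array(p["extrinsics"],float)
    n=cv2.undistortPoints(np.array([[uv]],float),K,d)[0,0]
    v=T[:3,:3]@np.array([n[0],n[1],1.]);return T[:3,3],v
def atz(p,uv,z):
    o,v=ray(p,uv);return (o+v*(z-o[2])/v[2]).round(1)
def proj(p,P):
    T=np.linalg.inv(np.array(p["extrinsics"],float));rv=cv2.Rodrigues(T[:3,:3])[0]
    return cv2.projectPoints(np.array(P,float).reshape(-1,1,3),rv,T[:3,3],np.array(p["K"],float),np.array(p["dist_coeffs"],float))[0][:,0]
def tri(a,ua,b,ub):
    o1,v1=ray(a,ua);o2,v2=ray(b,ub);A=np.stack([v1,-v2],1);s=np.linalg.lstsq(A,o2-o1,rcond=None)[0]
    p,q=o1+s[0]*v1,o2+s[1]*v2;return ((p+q)/2).round(1),round(float(np.linalg.norm(p-q)),1)
E
python3 - <<'E'
from h import *
s=r.snapshot("side");t=r.snapshot("top")
for n,p in (("side",s),("top",t)):
    cv2.imwrite(f"pics/{n}0.png",p["pixels"]);print(n,np.array(p["extrinsics"]).round(2).tolist(),np.array(p["K"]).round(0).tolist(),p["dist_coeffs"])
names="bay seat lip rim socket_red socket_yellow socket_blue module_red module_yellow module_blue module_dead tray_in cover puller puller_tip holder slot_mouth power_base bottle_a jar_a beaker".split()
for n in names:
    a=r.landmark_of(t,n);b=r.landmark_of(s,n)
    f=lambda L:[(np.round(x["xy"],1).tolist(),round(x["score"],2)) for x in L[:3]]
    print(n,"T",f(a),"S",f(b), tri(t,a[0]["xy"],s,b[0]["xy"]) if a and b else "")
print(r.sense())
E
```

```text
pics
side [[-1.0, -0.0, 0.05, 452.42], [-0.04, 0.56, -0.83, 777.98], [-0.02, -0.83, -0.56, 651.46], [0.0, 0.0, 0.0, 1.0]] [[460.0, 0.0, 317.0], [0.0, 460.0, 241.0], [0.0, 0.0, 1.0]] [0.03303228 0.         0.         0.         0.        ]
top [[-0.05, -0.98, 0.21, 210.54], [-1.0, 0.05, -0.01, -53.75], [-0.0, -0.21, -0.98, 1461.33], [0.0, 0.0, 0.0, 1.0]] [[593.0, 0.0, 320.0], [0.0, 593.0, 240.0], [0.0, 0.0, 1.0]] [0.04398553 0.         0.         0.         0.        ]
bay T [([283.3, 201.7], 0.61)] S [([259.1, 293.5], 0.64)] (array([624.2,  22.3,   3.9]), 0.2)
seat T [([277.6, 197.9], 0.72), ([295.5, 140.2], 0.35)] S [([259.0, 268.5], 0.65)] (array([614.6,  31.8,  78.7]), 2.5)
lip T [([279.1, 217.3], 0.77)] S [([286.8, 260.2], 0.7)] (array([558.6,  28.9,  98.7]), 2.0)
rim T [([278.0, 165.8], 0.81), ([257.0, 199.2], 0.31)] S [([225.2, 261.1], 0.78)] (array([687. ,  26.5,  94.2]), 4.3)
socket_red T [([256.7, 201.5], 0.75), ([296.4, 137.8], 0.4)] S [([190.8, 281.2], 0.75), ([252.9, 307.3], 0.65)] (array([671.8,  94.2,  85.1]), 129.8)
socket_yellow T [([278.0, 200.2], 0.79)] S [([259.8, 
[... 2098 characters left out ...]
.1]), 3.3)
{'time': 2.2, 'joint_pos': array([ 7.15398166e+01,  7.47389546e+00,  8.52649738e+01,  9.48637368e-04,
        8.72603507e+01, -4.89319503e+00]), 'qd': array([-0.06077883, -0.04492926,  0.04592288, -0.00992217,  0.13638562,
        0.18091321]), 'joint_efforts': array([-3.79423614e-05, -5.69305408e+01, -5.00851035e+01, -2.67748846e-04,
        1.26532785e-03,  3.45890510e-05]), 'tool_pos': array([140.73214558, 583.29147487, 231.29086536]), 'tcp_rot': array([ 1.79999142e+02, -8.77558299e-04,  1.66432966e+02]), 'ft_force': array([-0.16877075,  0.06574209, -0.23881656]), 'wrist_torque': array([-0.02890601,  0.03239473,  0.02890448]), 'grip_force': 0.0, 'finger_gap': 85.19945451159707}
```

View images.

View pics/top0.png

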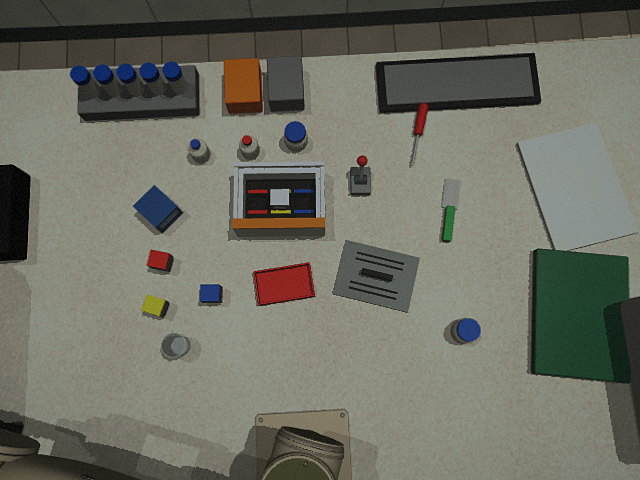

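View pics/side0.png

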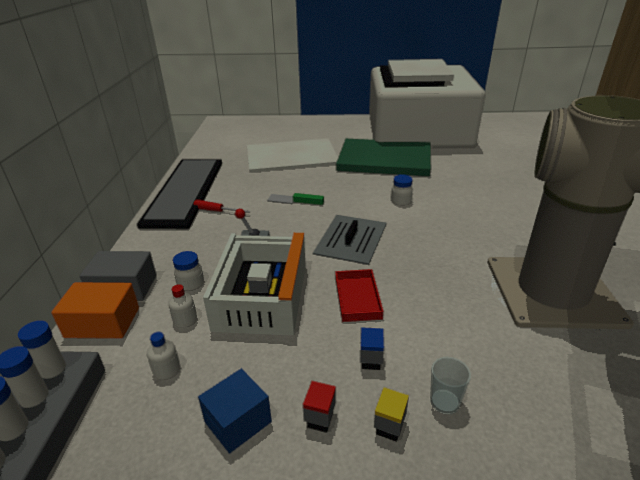

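```bash
cat >> h.py <<'E'
from scipy.optimize import minimize
def box(x0,x1,y0,y1,z0,z1): return np.array([[x,y,z] for x in(x0,x1) for y in(y0,y1) for z in(z0,z1)],float)
MOD=[box(-17,17,-20,20,0,20),box(-20,20,-23,23,20,62)]
M=dict(module_red=MOD,module_yellow=MOD,module_blue=MOD,
 bay=[box(-83,83,-110,110,0,78),box(-83,-59,-110,110,78,96),box(73,83,-110,110,78,89),box(-83,83,-110,-100,78,84),box(-83,83,100,110,78,84)],
 tray_in=[np.array([[x,y,z-3.5] for x in(-42,42) for y in(-70,70) for z in(0,22)],float)],
 cover=[box(-70,70,-95,95,0,5),box(-6,6,-38,38,5,33)],
 puller=[box(-45,45,-11,11,0,22),box(45,120,-20,20,0,4)],
 holder=[box(-40,40,-37,37,0,64)], power_base=[box(-35,35,-25,25,0,25)])
def rend(p,parts,q,z=0.,hull=False):
    c,s=np.cos(q[2]),np.sin(q[2]);R=np.array([[c,-s,0],[s,c,0],[0,0,1]])
    im=np.zeros((960,1280),np.uint8);P=[proj(p,b@R.T+[q[0],q[1],z]) for b in parts]
    if hull:P=[np.concatenate(P)]
    for u in P:
        h=cv2.convexHull(u.astype(np.float32))[:,0]
        cv2.fillConvexPoly(im,np.round((h*2+.5)*16).astype(np.int32),255,shift=4)
    return cv2.resize(im,(640,480),interpolation=cv2.INTER_AREA)/255.
def fit(views,parts,q0,z=0.,hull=False,yaws=np.arange(-90,90,30)):
    ms=[(p,m.astype(float)) for p,m in views]
    def f(v):
        q=[v[0],v[1],v[2]/50.];t=0
        for p,m in ms:
            g=rend(p,parts,q,z,hull);t+=1-np.minimum(g,m).sum()/np.maximum(g,m).sum()
        return t/len(ms)
    best=None
    c=sorted([(f([q0[0],q0[1],np.radians(y)*50]),y) for y in yaws])[:3]
    for _,y in c:
        o=minimize(f,[q0[0],q0[1],np.radians(y)*50],method="Nelder-Mead",options=dict(initial_simplex=np.array([[q0[0],q0[1],np.radians(y)*50],[q0[0]+8,q0[1],np.radians(y)*50],[q0[0],q0[1]+8,np.radians(y)*50],[q0[0],q0[1],np.radians(y)*50+8]]),xatol=.05,fatol=1e-4,maxiter=150))
        if best is None or o.fun<best.fun:best=o
    return best.x[0].round(1),best.x[1].round(1),round(float(np.degrees(best.x[2]/50)),1),round(best.fun,3)
def mask(p,n,near=None):
    L=[x for x in r.regions_of(p,n) if x["score"]>.3]
    if near is not None:L.sort(key=lambda x:np.hypot(*(np.array(x["xy"])-near)))
    return np.array(L[0]["pixels"]) if L else None
def fill(m):
    c=np.concatenate(cv2.findContours(m.astype(np.uint8),0,2)[0]);o=np.zeros(m.shape,np.uint8);cv2.fillConvexPoly(o,cv2.convexHull(c),1);return o
E
cat > m.py <<'E'
from h import *;import sys
I=dict(module_red=(482,326),module_yellow=(374,341),module_blue=(395,204),bay=(621,28),tray_in=(415,31),cover=(418,-201),puller=(550,-387),holder=(614,337),power_base=(664,-178))
Z=dict(tray_in=3.5)
def run(names,I=I):
    s=r.snapshot("side");t=r.snapshot("top")
    for n in names:
        V=[]
        for p in(s,t):
            m=mask(p,n,proj(p,[[*I[n],20]])[0])
            if m is not None:V.append((p,fill(m) if n in("bay","tray_in","cover","holder") else m))
        h=n in("bay",)
        for k in ([V] + [[v] for v in V]):
            y=np.arange(-180,180,30) if n=="puller" else np.arange(-90,90,30)
            print(n,fit(k,M[n],I[n],Z.get(n,0),h,y),[int(v[1].sum()) for v in k])
if __name__=="__main__":run(sys.argv[1:] or list(I))
E
python3 m.py; python3 - <<'E'
from h import *
s=r.snapshot("side");t=r.snapshot("top")
for n in("power","bottle_a","jar_a","beaker","module_dead"):
    for p in(s,t):
        print(n,[(np.round(x["xy"]).tolist(),round(x["score"],2),int(np.sum(x["pixels"]))) for x in r.regions_of(p,n)[:3]])
for p,(a,b) in((s,(240,213)),(t,(362,160))):
    i=p["pixels"].astype(int);m=(i[...,2]>110)&(i[...,1]<60)&(i[...,0]<60);w=np.zeros_like(m);w[b-12:b+12,a-12:a+12]=1
    ys,xs=np.nonzero(m&w);print(xs.mean(),ys.mean(),len(xs),xs.min(),xs.max())
E
```

```text
module_red (np.float64(482.4), np.float64(325.0), -14.4, np.float64(0.087)) [1298, 428]
module_red (np.float64(481.8), np.float64(324.2), -13.7, np.float64(0.073)) [1298]
module_red (np.float64(483.0), np.float64(325.4), -16.7, np.float64(0.088)) [428]
module_yellow (np.float64(372.7), np.float64(336.0), -20.2, np.float64(0.102)) [1338, 405]
module_yellow (np.float64(371.9), np.float64(334.9), -20.1, np.float64(0.061)) [1338]
module_yellow (np.float64(374.0), np.float64(337.9), -21.0, np.float64(0.102)) [405]
module_blue (np.float64(394.5), np.float64(202.8), -2.7, np.float64(0.082)) [961, 388]
module_blue (np.float64(394.5), np.float64(202.9), -1.8, np.float64(0.057)) [961]
module_blue (np.float64(395.3), np.float64(203.6), -5.6, np.float64(0.105)) [388]
bay (np.float64(618.7), np.float64(28.7), -2.7, np.float64(0.02)) [8926, 6978]
bay (np.float64(618.7), np.float64(27.7), -2.0, np.float64(0.016)) [8926]
bay (np.float64(619.1), np.float64(28.5), -3.0, np.float64(0.019)) [6978]
tray_in (np.float64(413.0), np.float64(29.4), 6.3, np.float64(0.042)) [2240, 2144]
tray_in (np.float64(413.
[... 1020 characters left out ...]
4]
power_base (np.float64(666.6), np.float64(-175.5), -2.4, np.float64(0.203)) [690]
power [([240.0, 218.0], 0.42, 160)]
power []
bottle_a [([167.0, 356.0], 0.91, 1206), ([181.0, 310.0], 0.68, 800)]
bottle_a [([196.0, 152.0], 0.61, 409)]
jar_a [([402.0, 192.0], 0.86, 644), ([186.0, 269.0], 0.73, 958)]
jar_a [([463.0, 331.0], 0.84, 611), ([269.0, 200.0], 0.17, 6511)]
beaker [([446.0, 381.0], 0.78, 1879)]
beaker [([176.0, 345.0], 0.63, 637), ([268.0, 196.0], 0.61, 6466)]
module_dead [([354.0, 295.0], 0.65, 2132), ([261.0, 275.0], 0.62, 656)]
module_dead [([280.0, 202.0], 0.62, 414), ([267.0, 196.0], 0.48, 6336)]
238.69230769230768 210.0 13 237 241
362.1764705882353 159.2058823529412 34 359 365
```

```bash
cat > go.py <<'E'
import sys
from h import *
# usage: go.py x y z yaw : remaining shift in present tool axes (mm) and spin (rad)
s=r.sense();p=np.array(s["tool_pos"]);R=s["tcp_rot"];y=np.radians(R[2])
def to(x,Y,z,yaw,p=p):
    sp=-(((yaw-np.degrees(y))+180)%360-180);q=np.radians(yaw)
    d=np.array([x,Y,z])-p
    f=lambda a:(np.round([np.cos(a)*d[0]+np.sin(a)*d[1],np.sin(a)*d[0]-np.cos(a)*d[1],-d[2]],1).tolist())
    print("now",p.round(1),"yaw",round(R[2],2),"gap",round(s["finger_gap"],1),"t",round(s["time"],1),"F",np.round(s["ft_force"],1),"| spin %.3f"%np.radians(sp),"shift pre-spin axes",f(y),"post-spin axes",f(q),"len",round(float(np.linalg.norm(d))))
if __name__=="__main__":to(*map(float,sys.argv[1:5]))
E
python3 - <<'E'
from h import *
s=r.snapshot("side");t=r.snapshot("top")
print(tri(t,(362.2,159.2),s,(238.7,210)))
for x in (700,): print(proj(t,[[x,-177,83],[633,-177,83]]),proj(s,[[x,-177,83]]))
E
```

```text
(array([ 694.1, -177.7,   95.8]), 0.1)
[[361.39691542 158.7130906 ]
 [363.27702039 184.98891455]] [[236.90126825 214.72595564]]
```

Emit:
{"op": "carry_out", "data": {
  "commands": [
    {"jaw": 0.0, "spin": 0.125},
    {"spin": 0.125},
    {"spin": 0.125},
    {"spin": 0.125},
    {"spin": 0.125},
    {"spin": 0.125},
    {"spin": 0.125},
    {"spin": 0.125}
  ]
}}

```text
invalid input
```

Emit:
{"op": "carry_out", "data": {
  "commands": [
    {"spin": 0.125},
    {"spin": 0.125},
    {"spin": 0.125},
    {"spin": 0.005},
    {"translation": [-0.0305, 0.0266, 0]},
    {"translation": [-0.0305, 0.0266, 0]},
    {"translation": [-0.0305, 0.0266, 0]},
    {"translation": [-0.0305, 0.0266, 0]}
  ]
}}

```text
invalid input
```

Emit:
{"op": "carry_out", "data": {
  "commands": [
    {"jaw": 0, "spin": 0.125, "translation": [0, 0, 0]},
    {"jaw": 0, "spin": 0.125, "translation": [0, 0, 0]},
    {"jaw": 0, "spin": 0.125, "translation": [0, 0, 0]},
    {"jaw": 0, "spin": 0.125, "translation": [0, 0, 0]},
    {"jaw": 0, "spin": 0.125, "translation": [0, 0, 0]},
    {"jaw": 0, "spin": 0.125, "translation": [0, 0, 0]},
    {"jaw": 0, "spin": 0.125, "translation": [0, 0, 0]},
    {"jaw": 0, "spin": 0.125, "translation": [0, 0, 0]}
  ]
}}

```text
time: 4.57
tool_pos: [140.7, 583.3, 231.3]
tcp_rot: [-180.0, 0.0, 108.8]
ft_force: [0.7, 0.7, 0.2]
finger_gap: -0.1
grip_force: 0.0
```

Emit:
{"op": "carry_out", "data": {
  "commands": [
    {"jaw": 0, "spin": 0.125, "translation": [0, 0, 0]},
    {"jaw": 0, "spin": 0.125, "translation": [0, 0, 0]},
    {"jaw": 0, "spin": 0.125, "translation": [0, 0, 0]},
    {"jaw": 0, "spin": 0.005, "translation": [0, 0, 0]},
    {"jaw": 0, "spin": 0, "translation": [-0.03, 0.026, 0]},
    {"jaw": 0, "spin": 0, "translation": [-0.03, 0.026, 0]},
    {"jaw": 0, "spin": 0, "translation": [-0.03, 0.026, 0]},
    {"jaw": 0, "spin": 0, "translation": [-0.03, 0.026, 0]}
  ]
}}

```text
time: 5.23
tool_pos: [239.6, 457.3, 231.2]
tcp_rot: [180.0, -0.0, 87.7]
ft_force: [0.2, 0.4, 0.1]
finger_gap: 0.1
grip_force: 0.0
```

```bash
python3 go.py 746 -179 180 87.3
```

```text
now [239.6 457.3 231.2] yaw 87.69 gap 0.1 t 5.2 F [0.2 0.4 0.1] | spin 0.007 shift pre-spin axes [-615.4, 531.5, 51.2] post-spin axes [-611.8, 535.8, 51.2] len 815
```

Emit:
{"op": "carry_out", "data": {
  "commands": [
    {"jaw": 0, "spin": 0.005, "translation": [-0.0305, 0.0267, 0]},
    {"jaw": 0, "spin": 0, "translation": [-0.0305, 0.0267, 0]},
    {"jaw": 0, "spin": 0, "translation": [-0.0305, 0.0267, 0]},
    {"jaw": 0, "spin": 0, "translation": [-0.0305, 0.0267, 0]},
    {"jaw": 0, "spin": 0, "translation": [-0.0305, 0.0267, 0]},
    {"jaw": 0, "spin": 0, "translation": [-0.0305, 0.0267, 0]},
    {"jaw": 0, "spin": 0, "translation": [-0.0305, 0.0267, 0]},
    {"jaw": 0, "spin": 0, "translation": [-0.0305, 0.0267, 0]}
  ]
}}

```text
time: 5.9
tool_pos: [441.1, 202.4, 231.7]
tcp_rot: [180.0, -0.0, 87.3]
ft_force: [0.8, 0.9, 0.4]
finger_gap: 0.3
grip_force: 0.0
```

Emit:
{"op": "carry_out", "data": {
  "commands": [
    {"jaw": 0, "spin": 0, "translation": [-0.0305, 0.0267, 0]},
    {"jaw": 0, "spin": 0, "translation": [-0.0305, 0.0267, 0]},
    {"jaw": 0, "spin": 0, "translation": [-0.0305, 0.0267, 0]},
    {"jaw": 0, "spin": 0, "translation": [-0.0305, 0.0267, 0]},
    {"jaw": 0, "spin": 0, "translation": [-0.0305, 0.0267, 0]},
    {"jaw": 0, "spin": 0, "translation": [-0.0305, 0.0267, 0]},
    {"jaw": 0, "spin": 0, "translation": [-0.0305, 0.0267, 0]},
    {"jaw": 0, "spin": 0, "translation": [-0.0305, 0.0267, 0]}
  ]
}}

```text
time: 6.57
tool_pos: [642.0, -52.3, 231.3]
tcp_rot: [180.0, -0.0, 87.3]
ft_force: [0.5, 0.2, 0.8]
finger_gap: 0.0
grip_force: 0.0
```

Emit:
{"op": "carry_out", "data": {
  "commands": [
    {"jaw": 0, "spin": 0, "translation": [-0.0305, 0.0267, 0]},
    {"jaw": 0, "spin": 0, "translation": [-0.0305, 0.0267, 0]},
    {"jaw": 0, "spin": 0, "translation": [-0.0305, 0.0267, 0]},
    {"jaw": 0, "spin": 0, "translation": [-0.0305, 0.0267, 0]},
    {"jaw": 0, "spin": 0, "translation": [0, 0, 0.03]},
    {"jaw": 0, "spin": 0, "translation": [0, 0, 0.03]},
    {"jaw": 0, "spin": 0, "translation": [0, 0, 0]},
    {"jaw": 0, "spin": 0, "translation": [0, 0, 0]}
  ]
}}

```text
time: 7.23
tool_pos: [739.4, -177.1, 167.7]
tcp_rot: [-179.6, -0.1, 87.2]
ft_force: [-0.4, 0.3, -1.1]
finger_gap: -0.1
grip_force: 0.0
```

```bash
python3 go.py 746 -179 72 87.3
```

```text
now [ 739.4 -177.1  167.7] yaw 87.23 gap -0.1 t 7.2 F [-0.4  0.3 -1.1] | spin -0.001 shift pre-spin axes [-1.6, 6.6, 95.7] post-spin axes [-1.6, 6.6, 95.7] len 96
```

Emit:
{"op": "carry_out", "data": {
  "commands": [
    {"jaw": 0, "spin": 0, "translation": [-0.002, 0.006, 0.024]},
    {"jaw": 0, "spin": 0, "translation": [0, 0, 0.024]},
    {"jaw": 0, "spin": 0, "translation": [0, 0, 0.024]},
    {"jaw": 0, "spin": 0, "translation": [0, 0, 0.024]},
    {"jaw": 0, "spin": 0, "translation": [0, -0.005, 0]},
    {"jaw": 0, "spin": 0, "translation": [0, -0.01, 0]},
    {"jaw": 0, "spin": 0, "translation": [0, -0.01, 0]},
    {"jaw": 0, "spin": 0, "translation": [0, -0.01, 0]}
  ]
}}

```text
time: 7.9
tool_pos: [714.1, -178.2, 80.3]
tcp_rot: [179.7, 0.1, 87.2]
ft_force: [4.4, -0.5, 5.1]
finger_gap: -0.5
grip_force: 2.7
```

Emit:
{"op": "carry_out", "data": {
  "commands": [
    {"jaw": 0, "spin": 0, "translation": [0, -0.007, 0]},
    {"jaw": 0, "spin": 0, "translation": [0, -0.007, 0]},
    {"jaw": 0, "spin": 0, "translation": [0, -0.007, 0]},
    {"jaw": 0, "spin": 0, "translation": [0, -0.007, 0]},
    {"jaw": 0, "spin": 0, "translation": [0, -0.007, 0]},
    {"jaw": 0, "spin": 0, "translation": [0, -0.006, 0]},
    {"jaw": 0, "spin": 0, "translation": [0, -0.003, 0]},
    {"jaw": 0, "spin": 0, "translation": [0, 0, 0]}
  ]
}}

```text
time: 8.57
tool_pos: [667.4, -175.9, 74.8]
tcp_rot: [-179.9, -0.0, 87.1]
ft_force: [-0.2, 0.2, -0.6]
finger_gap: 0.2
grip_force: 0.0
```

```bash
python3 go.py 660 -179 72 87.3; python3 - <<'E'
from h import *
s=r.snapshot("side");cv2.imwrite("pics/a.png",cv2.resize(s["pixels"][160:300,180:340],None,fx=4,fy=4))
E
```

```text
now [ 667.4 -175.9   74.8] yaw 87.07 gap 0.2 t 8.6 F [-0.2  0.2 -0.6] | spin -0.004 shift pre-spin axes [-3.5, -7.2, 2.8] post-spin axes [-3.5, -7.2, 2.8] len 9
```

View pics/a.png

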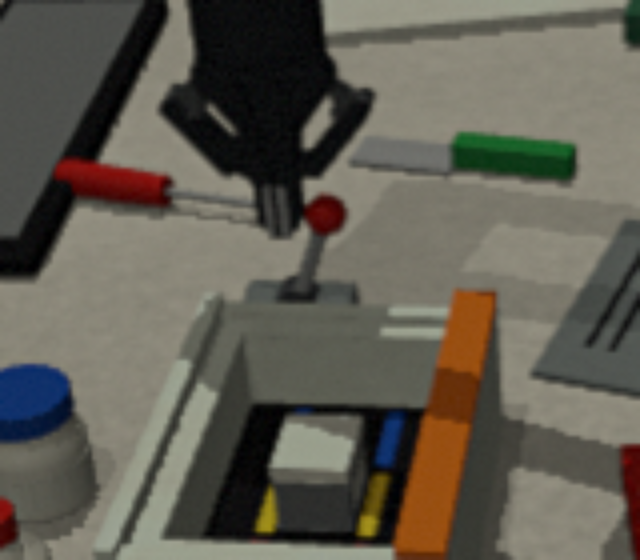

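Emit:
{"op": "carry_out", "data": {
  "commands": [
    {"jaw": 0, "spin": 0, "translation": [0, -0.004, 0]},
    {"jaw": 0, "spin": 0, "translation": [0, -0.004, 0]},
    {"jaw": 0, "spin": 0, "translation": [0, -0.003, 0]},
    {"jaw": 0, "spin": 0, "translation": [0, -0.002, 0]},
    {"jaw": 0, "spin": 0, "translation": [0, -0.002, 0]},
    {"jaw": 0, "spin": 0, "translation": [0, 0, 0]},
    {"jaw": 0, "spin": 0, "translation": [0, 0, 0]},
    {"jaw": 0, "spin": 0, "translation": [0, 0, 0]}
  ]
}}

```text
time: 9.28
tool_pos: [656.5, -175.5, 76.7]
tcp_rot: [179.6, 0.1, 87.1]
ft_force: [13.8, -0.6, -3.9]
finger_gap: -0.2
grip_force: 5.4
```

```bash
python3 go.py 618.7 28.5 140 87.3; python3 - <<'E'
from h import *
s=r.snapshot("side")
i=s["pixels"].astype(int);m=(i[...,2]>90)&(i[...,1]<70)&(i[...,0]<70);w=np.zeros_like(m);w[190:240,250:285]=1
ys,xs=np.nonzero(m&w);print((xs.min()+xs.max())/2,(ys.min()+ys.max())/2,len(xs))
for a in (-.5,-.4,-.3,-.1,.5):print(a,proj(s,[[666.6+70*np.sin(a),-175.5-70*np.sin(a)*.042,22+70*np.cos(a)]]))
E
```

```text
now [ 656.5 -175.5   76.7] yaw 87.09 gap -0.2 t 9.3 F [13.8 -0.6 -3.9] | spin -0.004 shift pre-spin axes [201.8, -48.1, -63.3] post-spin axes [202.0, -47.4, -63.3] len 217
265.5 212.5 9
-0.5 [[264.11212667 215.21971   ]]
-0.4 [[261.42415714 214.07745408]]
-0.3 [[258.6439667  213.16027692]]
-0.1 [[252.92967238 212.04093618]]
0.5 [[236.80755369 214.5923412 ]]
```

Emit:
{"op": "carry_out", "data": {
  "commands": [
    {"jaw": 0, "spin": -0.004, "translation": [0, 0.005, 0]},
    {"jaw": 0, "spin": 0, "translation": [0, 0, -0.032]},
    {"jaw": 0.056, "spin": 0, "translation": [0, 0, -0.032]},
    {"jaw": 0.056, "spin": 0, "translation": [0.04, -0.0104, 0]},
    {"jaw": 0.056, "spin": 0, "translation": [0.04, -0.0104, 0]},
    {"jaw": 0.056, "spin": 0, "translation": [0.04, -0.0104, 0]},
    {"jaw": 0.056, "spin": 0, "translation": [0.04, -0.0104, 0]},
    {"jaw": 0.056, "spin": 0, "translation": [0.04, -0.0104, 0]}
  ]
}}

```text
time: 10.0
tool_pos: [614.9, 28.3, 139.2]
tcp_rot: [-180.0, 0.0, 87.3]
ft_force: [0.2, 0.8, 0.8]
finger_gap: 56.1
grip_force: 0.0
```

Emit:
{"op": "carry_out", "data": {
  "commands": [
    {"jaw": 0.056, "spin": 0, "translation": [0, 0, 0]},
    {"jaw": 0.056, "spin": 0, "translation": [0, 0, 0]},
    {"jaw": 0.056, "spin": 0, "translation": [0, 0, 0]},
    {"jaw": 0.056, "spin": 0, "translation": [0, 0, 0]},
    {"jaw": 0.056, "spin": 0, "translation": [0, 0, 0]},
    {"jaw": 0.056, "spin": 0, "translation": [0, 0, 0]},
    {"jaw": 0.056, "spin": 0, "translation": [0, 0, 0]},
    {"jaw": 0.056, "spin": 0, "translation": [0, 0, 0]}
  ]
}}

```text
time: 10.67
tool_pos: [616.0, 26.0, 139.2]
tcp_rot: [-180.0, -0.0, 87.2]
ft_force: [0.6, 0.4, -0.4]
finger_gap: 56.3
grip_force: 0.0
```

```bash
python3 go.py 618.7 28.5 36 87.3
```

```text
now [616.   26.  139.2] yaw 87.24 gap 56.3 t 10.7 F [ 0.6  0.4 -0.4] | spin -0.001 shift pre-spin axes [2.6, 2.5, 103.2] post-spin axes [2.6, 2.5, 103.2] len 103
```

Emit:
{"op": "carry_out", "data": {
  "commands": [
    {"jaw": 0.056, "spin": 0, "translation": [0.0025, 0.0025, 0.015]},
    {"jaw": 0.056, "spin": 0, "translation": [0, 0, 0.015]},
    {"jaw": 0.056, "spin": 0, "translation": [0, 0, 0.015]},
    {"jaw": 0.056, "spin": 0, "translation": [0, 0, 0.015]},
    {"jaw": 0.056, "spin": 0, "translation": [0, 0, 0.015]},
    {"jaw": 0.056, "spin": 0, "translation": [0, 0, 0.015]},
    {"jaw": 0.056, "spin": 0, "translation": [0, 0, 0.013]},
    {"jaw": 0.056, "spin": 0, "translation": [0, 0, 0]}
  ]
}}

```text
time: 11.33
tool_pos: [620.2, 28.8, 35.0]
tcp_rot: [179.8, -0.0, 87.3]
ft_force: [7.6, 0.6, -1.5]
finger_gap: 55.8
grip_force: 0.0
```

Emit:
{"op": "carry_out", "data": {
  "commands": [
    {"jaw": 0.03, "spin": 0, "translation": [0, 0, 0]},
    {"jaw": 0.03, "spin": 0, "translation": [0, 0, 0]},
    {"jaw": 0.03, "spin": 0, "translation": [0, 0, 0]},
    {"jaw": 0.03, "spin": 0, "translation": [0, 0, 0]},
    {"jaw": 0.03, "spin": 0, "translation": [0, 0, 0]},
    {"jaw": 0.03, "spin": 0, "translation": [0, 0, 0]},
    {"jaw": 0.03, "spin": 0, "translation": [0, 0, 0]},
    {"jaw": 0.03, "spin": 0, "translation": [0, 0, 0]}
  ],
  "squeeze": 40
}}

```text
time: 12.0
tool_pos: [618.4, 29.2, 36.2]
tcp_rot: [-180.0, 0.0, 87.3]
ft_force: [-0.3, 0.1, -1.0]
finger_gap: 39.6
grip_force: 40.5
```

```bash
python3 go.py 618.7 28.5 36 87.3; python3 -c "
from h import *
print(r.sense()['wrist_torque'],r.sense()['grip_force'])"
```

```text
now [618.4  29.2  36.2] yaw 87.31 gap 39.6 t 12.0 F [-0.3  0.1 -1. ] | spin 0.000 shift pre-spin axes [-0.7, 0.3, 0.2] post-spin axes [-0.7, 0.3, 0.2] len 1
[-0.02757595  0.01390901  0.02433397] 40.51005095243454
```

Emit:
{"op": "carry_out", "data": {
  "commands": [
    {"jaw": 0.03, "spin": 0, "translation": [0, 0, -0.01]},
    {"jaw": 0.03, "spin": 0, "translation": [0, 0, -0.03]},
    {"jaw": 0.03, "spin": 0, "translation": [0, 0, -0.038]},
    {"jaw": 0.03, "spin": 0, "translation": [0, 0, -0.038]},
    {"jaw": 0.03, "spin": -0.08, "translation": [-0.0016, -0.034, 0]},
    {"jaw": 0.03, "spin": 0, "translation": [0.001, -0.034, 0]},
    {"jaw": 0.03, "spin": 0, "translation": [0.001, -0.034, 0]},
    {"jaw": 0.03, "spin": 0, "translation": [0.001, -0.034, 0]}
  ]
}}

```text
time: 12.67
tool_pos: [481.3, 28.8, 153.2]
tcp_rot: [179.9, 0.0, 91.9]
ft_force: [0.5, 0.2, -0.5]
finger_gap: 39.4
grip_force: 44.4
```

Emit:
{"op": "carry_out", "data": {
  "commands": [
    {"jaw": 0.03, "spin": -0.07, "translation": [0.001, -0.034, 0]},
    {"jaw": 0.03, "spin": 0, "translation": [0.003, -0.034, 0]},
    {"jaw": 0.03, "spin": 0, "translation": [0, 0, 0.03]},
    {"jaw": 0.03, "spin": 0, "translation": [0, 0, 0.03]},
    {"jaw": 0.03, "spin": 0, "translation": [0, 0, 0.02]},
    {"jaw": 0.03, "spin": 0, "translation": [0, 0, 0]},
    {"jaw": 0.03, "spin": 0, "translation": [0, 0, 0]},
    {"jaw": 0.03, "spin": 0, "translation": [0, 0, 0]}
  ]
}}

```text
time: 13.33
tool_pos: [415.4, 28.1, 74.0]
tcp_rot: [179.9, 0.0, 95.9]
ft_force: [0.0, 0.6, -1.1]
finger_gap: 39.8
grip_force: 44.2
```

```bash
python3 go.py 413 29.4 32 96.3
```

```text
now [415.4  28.1  74. ] yaw 95.9 gap 39.8 t 13.3 F [ 0.   0.6 -1.1] | spin -0.007 shift pre-spin axes [1.6, -2.3, 42.0] post-spin axes [1.6, -2.3, 42.0] len 42
```

Emit:
{"op": "carry_out", "data": {
  "commands": [
    {"jaw": 0.03, "spin": 0, "translation": [0, -0.002, 0.015]},
    {"jaw": 0.03, "spin": 0, "translation": [0, 0, 0.015]},
    {"jaw": 0.03, "spin": 0, "translation": [0, 0, 0.008]},
    {"jaw": 0.03, "spin": 0, "translation": [0, 0, 0.004]},
    {"jaw": 0.03, "spin": 0, "translation": [0, 0, 0]},
    {"jaw": 0.056, "spin": 0, "translation": [0, 0, 0]},
    {"jaw": 0.056, "spin": 0, "translation": [0, 0, 0]},
    {"jaw": 0.056, "spin": 0, "translation": [0, 0, 0]}
  ]
}}

```text
time: 14.0
tool_pos: [413.1, 27.9, 31.2]
tcp_rot: [179.9, 0.0, 95.9]
ft_force: [0.8, 0.0, 0.9]
finger_gap: 56.2
grip_force: 0.0
```

Emit:
{"op": "carry_out", "data": {
  "commands": [
    {"jaw": 0.056, "spin": 0, "translation": [0, 0, -0.02]},
    {"jaw": 0.056, "spin": 0, "translation": [0, 0, -0.03]},
    {"jaw": 0.056, "spin": 0, "translation": [0, 0, -0.03]},
    {"jaw": 0.056, "spin": 0, "translation": [0, 0, -0.03]},
    {"jaw": 0.056, "spin": 0.05, "translation": [0.01, 0, 0]},
    {"jaw": 0.056, "spin": 0.1, "translation": [0.02, 0, 0]},
    {"jaw": 0.056, "spin": 0, "translation": [0.03, 0, 0]},
    {"jaw": 0.056, "spin": 0, "translation": [0, 0, 0]}
  ]
}}

```text
time: 14.67
tool_pos: [412.0, 91.2, 141.3]
tcp_rot: [179.9, -0.1, 87.4]
ft_force: [0.5, 0.1, 1.2]
finger_gap: 56.0
grip_force: 0.0
```

```bash
python3 m.py module_blue; python3 go.py 394.5 202.8 26 87.3; python3 - <<'E'
from h import *
s=r.snapshot("side");cv2.imwrite("pics/b.png",s["pixels"])
E
```

```text
module_blue (np.float64(394.8), np.float64(200.9), -0.3, np.float64(0.271)) [993, 229]
module_blue (np.float64(394.9), np.float64(202.1), 0.1, np.float64(0.07)) [993]
module_blue (np.float64(393.6), np.float64(193.9), -0.9, np.float64(0.461)) [229]
now [411.7  87.4 140.4] yaw 87.35 gap 55.7 t 14.9 F [-0.1  0.  -0.4] | spin 0.001 shift pre-spin axes [114.5, -22.5, 114.4] post-spin axes [114.5, -22.6, 114.4] len 163
```

View pics/b.png

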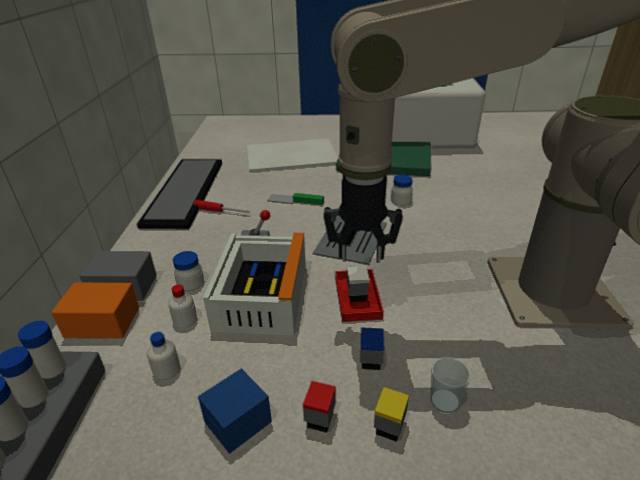

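Emit:
{"op": "carry_out", "data": {
  "commands": [
    {"jaw": 0.06, "spin": -0.02, "translation": [0.038, -0.0075, 0]},
    {"jaw": 0.06, "spin": 0, "translation": [0.038, -0.0075, 0]},
    {"jaw": 0.06, "spin": 0, "translation": [0.0385, -0.008, 0]},
    {"jaw": 0.06, "spin": 0, "translation": [0, 0, 0.03]},
    {"jaw": 0.06, "spin": 0, "translation": [0, 0, 0.03]},
    {"jaw": 0.06, "spin": 0, "translation": [0, 0, 0.015]},
    {"jaw": 0.06, "spin": 0, "translation": [0, 0, 0]},
    {"jaw": 0.06, "spin": 0, "translation": [0, 0, 0]}
  ]
}}

```text
time: 15.58
tool_pos: [391.9, 202.0, 64.7]
tcp_rot: [-179.9, 0.1, 88.4]
ft_force: [-0.3, -0.8, 0.5]
finger_gap: 60.0
grip_force: 0.0
```

```bash
python3 go.py 394.5 202.7 26 88.5
```

```text
now [391.9 202.   64.7] yaw 88.4 gap 60.0 t 15.6 F [-0.3 -0.8  0.5] | spin -0.002 shift pre-spin axes [0.7, 2.6, 38.7] post-spin axes [0.7, 2.6, 38.7] len 39
```

Emit:
{"op": "carry_out", "data": {
  "commands": [
    {"jaw": 0.06, "spin": 0, "translation": [0.0005, 0.0025, 0.015]},
    {"jaw": 0.06, "spin": 0, "translation": [0, 0, 0.015]},
    {"jaw": 0.06, "spin": 0, "translation": [0, 0, 0.0085]},
    {"jaw": 0.06, "spin": 0, "translation": [0, 0, 0]},
    {"jaw": 0.03, "spin": 0, "translation": [0, 0, 0]},
    {"jaw": 0.03, "spin": 0, "translation": [0, 0, 0]},
    {"jaw": 0.03, "spin": 0, "translation": [0, 0, 0]},
    {"jaw": 0.03, "spin": 0, "translation": [0, 0, 0]}
  ]
}}

```text
time: 16.25
tool_pos: [396.1, 203.8, 28.1]
tcp_rot: [179.9, -0.0, 88.5]
ft_force: [-1.7, -0.6, 6.1]
finger_gap: 39.2
grip_force: 40.8
```

Emit:
{"op": "carry_out", "data": {
  "commands": [
    {"jaw": 0.03, "spin": 0, "translation": [0, 0, 0]},
    {"jaw": 0.03, "spin": 0, "translation": [0, 0, -0.005]},
    {"jaw": 0.03, "spin": 0, "translation": [0, 0, -0.03]},
    {"jaw": 0.03, "spin": 0, "translation": [0, 0, -0.03]},
    {"jaw": 0.03, "spin": 0, "translation": [0, 0, -0.03]},
    {"jaw": 0.03, "spin": 0, "translation": [0, 0, -0.03]},
    {"jaw": 0.03, "spin": 0.02, "translation": [0, 0, 0]},
    {"jaw": 0.03, "spin": 0, "translation": [0, 0, 0]}
  ]
}}

```text
time: 16.92
tool_pos: [396.5, 204.1, 154.3]
tcp_rot: [179.7, -0.1, 87.3]
ft_force: [-0.8, -0.2, -1.6]
finger_gap: 39.8
grip_force: 40.8
```

Emit:
{"op": "carry_out", "data": {
  "commands": [
    {"jaw": 0.03, "spin": 0, "translation": [-0.0277, 0.029, 0]},
    {"jaw": 0.03, "spin": 0, "translation": [-0.0277, 0.029, 0]},
    {"jaw": 0.03, "spin": 0, "translation": [-0.0277, 0.029, 0]},
    {"jaw": 0.03, "spin": 0, "translation": [-0.0277, 0.029, 0]},
    {"jaw": 0.03, "spin": 0, "translation": [-0.0277, 0.029, 0]},
    {"jaw": 0.03, "spin": 0, "translation": [-0.0277, 0.029, 0]},
    {"jaw": 0.03, "spin": 0, "translation": [-0.0277, 0.029, 0]},
    {"jaw": 0.03, "spin": 0, "translation": [-0.0277, 0.029, 0]}
  ]
}}

```text
time: 17.58
tool_pos: [616.1, -30.4, 149.4]
tcp_rot: [-179.8, -0.0, 87.3]
ft_force: [-0.1, 1.8, -0.3]
finger_gap: 39.7
grip_force: 40.8
```

Emit:
{"op": "carry_out", "data": {
  "commands": [
    {"jaw": 0.03, "spin": 0, "translation": [0, 0, 0]},
    {"jaw": 0.03, "spin": 0, "translation": [0, 0, 0]},
    {"jaw": 0.03, "spin": 0, "translation": [0, 0, 0]},
    {"jaw": 0.03, "spin": 0, "translation": [0, 0, 0]},
    {"jaw": 0.03, "spin": 0, "translation": [0, 0, 0]},
    {"jaw": 0.03, "spin": 0, "translation": [0, 0, 0]},
    {"jaw": 0.03, "spin": 0, "translation": [0, 0, 0]},
    {"jaw": 0.03, "spin": 0, "translation": [0, 0, 0]}
  ]
}}

```text
time: 18.25
tool_pos: [616.3, -28.2, 152.2]
tcp_rot: [180.0, 0.0, 87.4]
ft_force: [-0.1, 0.1, -1.2]
finger_gap: 39.7
grip_force: 41.1
```

```bash
python3 go.py 616 -29.4 36 87.3; python3 - <<'E'
from h import *
s=r.snapshot("side");t=r.snapshot("top")
a=[];P=r.sense()["tool_pos"]
V=[(p,mask(p,"module_blue",proj(p,[[P[0],P[1],P[2]]])[0])) for p in(s,t)]
V=[v for v in V if v[1] is not None]
for k in [[v] for v in V]: print(fit(k,MOD,P[:2],P[2]-26,False,[-3]),k[0][1].sum())
E
```

```text
now [616.3 -28.2 152.2] yaw 87.36 gap 39.7 t 18.2 F [-0.1  0.1 -1.2] | spin 0.001 shift pre-spin axes [-1.2, -0.2, 116.2] post-spin axes [-1.2, -0.2, 116.2] len 116
(np.float64(619.5), np.float64(-27.7), 10.8, np.float64(0.119)) 670
(np.float64(615.1), np.float64(-28.4), -2.4, np.float64(0.845)) 77
```

Emit:
{"op": "carry_out", "data": {
  "commands": [
    {"jaw": 0.03, "spin": 0, "translation": [-0.0005, 0, 0.02]},
    {"jaw": 0.03, "spin": 0, "translation": [0, 0, 0.025]},
    {"jaw": 0.03, "spin": 0, "translation": [0, 0, 0.025]},
    {"jaw": 0.03, "spin": 0, "translation": [0, 0, 0.02]},
    {"jaw": 0.03, "spin": 0, "translation": [0, 0, 0.004]},
    {"jaw": 0.03, "spin": 0, "translation": [0, 0, 0.004]},
    {"jaw": 0.03, "spin": 0, "translation": [0, 0, 0.003]},
    {"jaw": 0.03, "spin": 0, "translation": [0, 0, 0.003]}
  ]
}}

```text
time: 19.12
tool_pos: [616.9, -29.4, 48.8]
tcp_rot: [180.0, 0.0, 87.3]
ft_force: [-2.4, -1.1, -0.1]
finger_gap: 39.7
grip_force: 41.3
```

Emit:
{"op": "carry_out", "data": {
  "commands": [
    {"jaw": 0.03, "spin": 0, "translation": [0, 0, 0.002]},
    {"jaw": 0.03, "spin": 0, "translation": [0, 0, 0.002]},
    {"jaw": 0.03, "spin": 0, "translation": [0, 0, 0.002]},
    {"jaw": 0.03, "spin": 0, "translation": [0, 0, 0.002]},
    {"jaw": 0.03, "spin": 0, "translation": [0, 0, 0.001]},
    {"jaw": 0.03, "spin": 0, "translation": [0, 0, 0]},
    {"jaw": 0.03, "spin": 0, "translation": [0, 0, 0]},
    {"jaw": 0.03, "spin": 0, "translation": [0, 0, 0]}
  ]
}}

```text
time: 19.78
tool_pos: [616.5, -29.3, 38.9]
tcp_rot: [180.0, 0.0, 87.3]
ft_force: [-0.6, -0.5, -0.7]
finger_gap: 39.5
grip_force: 41.2
```

```bash
python3 go.py 616 -29.4 38 87.3
```

```text
now [616.5 -29.3  38.9] yaw 87.31 gap 39.5 t 19.8 F [-0.6 -0.5 -0.7] | spin 0.000 shift pre-spin axes [-0.1, -0.5, 0.9] post-spin axes [-0.1, -0.5, 0.9] len 1
```

Emit:
{"op": "carry_out", "data": {
  "commands": [
    {"jaw": 0.03, "spin": 0, "translation": [0, 0, 0.001]},
    {"jaw": 0.03, "spin": 0, "translation": [0, 0, 0.001]},
    {"jaw": 0.03, "spin": 0, "translation": [0, 0, 0.001]},
    {"jaw": 0.03, "spin": 0, "translation": [0, 0, 0]},
    {"jaw": 0.03, "spin": 0, "translation": [0, 0, 0]},
    {"jaw": 0.03, "spin": 0, "translation": [0, 0, 0]},
    {"jaw": 0.03, "spin": 0, "translation": [0, 0, 0]},
    {"jaw": 0.03, "spin": 0, "translation": [0, 0, 0]}
  ]
}}

```text
time: 20.45
tool_pos: [616.7, -29.3, 38.2]
tcp_rot: [180.0, 0.0, 87.3]
ft_force: [-10.9, 0.4, 16.4]
finger_gap: 39.3
grip_force: 43.2
```

Emit:
{"op": "carry_out", "data": {
  "commands": [
    {"jaw": 0.056, "spin": 0, "translation": [0, 0, 0]},
    {"jaw": 0.056, "spin": 0, "translation": [0, 0, 0]},
    {"jaw": 0.056, "spin": 0, "translation": [0, 0, 0]},
    {"jaw": 0.056, "spin": 0, "translation": [0, 0, -0.02]},
    {"jaw": 0.056, "spin": 0, "translation": [0, 0, -0.03]},
    {"jaw": 0.056, "spin": 0, "translation": [0, 0, -0.03]},
    {"jaw": 0.056, "spin": 0, "translation": [0, 0, -0.03]},
    {"jaw": 0.056, "spin": 0, "translation": [0, 0, 0]}
  ]
}}

```text
time: 21.12
tool_pos: [620.1, -29.8, 153.4]
tcp_rot: [179.4, 0.1, 87.3]
ft_force: [0.2, -0.2, 1.9]
finger_gap: 55.9
grip_force: 0.0
```

```bash
python3 m.py module_red; python3 go.py 482.4 325 150 75.5; python3 - <<'E'
from h import *
s=r.snapshot("side")
m=mask(s,"module_blue",proj(s,[[616,-29,72]])[0]);print(m.sum(),fit([(s,m)],MOD,(616,-29),10,False,[-3]))
cv2.imwrite("pics/c.png",cv2.resize(s["pixels"][200:350,180:340],None,fx=4,fy=4))
E
```

```text
module_red (np.float64(482.4), np.float64(324.1), -14.6, np.float64(0.056)) [1403, 490]
module_red (np.float64(482.5), np.float64(323.9), -14.2, np.float64(0.031)) [1403]
module_red (np.float64(482.9), np.float64(325.1), -13.6, np.float64(0.069)) [490]
now [615.5 -29.2 144.3] yaw 87.31 gap 55.7 t 21.3 F [-0.8 -0.4 -1.4] | spin 0.206 shift pre-spin axes [347.6, -149.6, -5.7] post-spin axes [309.6, -217.5, -5.7] len 378
565 (np.float64(617.8), np.float64(-32.7), 0.9, np.float64(0.202))
```

View pics/c.png

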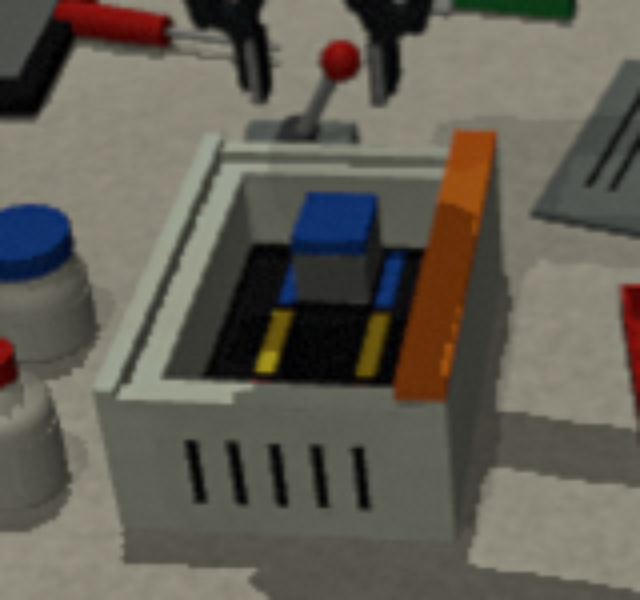

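Emit:
{"op": "carry_out", "data": {
  "commands": [
    {"jaw": 0.06, "spin": 0, "translation": [0.0347, -0.015, 0]},
    {"jaw": 0.06, "spin": 0, "translation": [0.0347, -0.015, 0]},
    {"jaw": 0.06, "spin": 0, "translation": [0.0347, -0.015, 0]},
    {"jaw": 0.06, "spin": 0, "translation": [0.0347, -0.015, 0]},
    {"jaw": 0.06, "spin": 0, "translation": [0.0347, -0.015, 0]},
    {"jaw": 0.06, "spin": 0, "translation": [0.0347, -0.015, 0]},
    {"jaw": 0.06, "spin": 0, "translation": [0.0347, -0.015, 0]},
    {"jaw": 0.06, "spin": 0, "translation": [0.0347, -0.015, 0]}
  ]
}}

```text
time: 22.08
tool_pos: [507.7, 254.8, 144.3]
tcp_rot: [-179.9, 0.1, 87.3]
ft_force: [0.5, 0.2, 0.4]
finger_gap: 60.2
grip_force: 0.0
```

Emit:
{"op": "carry_out", "data": {
  "commands": [
    {"jaw": 0.06, "spin": 0, "translation": [0.0347, -0.015, 0]},
    {"jaw": 0.06, "spin": 0, "translation": [0.0347, -0.015, 0]},
    {"jaw": 0.06, "spin": 0.1, "translation": [0, 0, 0.02]},
    {"jaw": 0.06, "spin": 0.1, "translation": [0, 0, 0.02]},
    {"jaw": 0.06, "spin": 0, "translation": [0, 0, 0.015]},
    {"jaw": 0.06, "spin": 0, "translation": [0, 0, 0]},
    {"jaw": 0.06, "spin": 0, "translation": [0, 0, 0]},
    {"jaw": 0.06, "spin": 0, "translation": [0, 0, 0]}
  ]
}}

```text
time: 22.75
tool_pos: [482.9, 324.2, 91.0]
tcp_rot: [-180.0, 0.0, 75.9]
ft_force: [0.3, 0.3, 0.0]
finger_gap: 59.9
grip_force: 0.0
```

```bash
python3 go.py 482.4 324.4 26 75.7
```

```text
now [482.9 324.2  91. ] yaw 75.87 gap 59.9 t 22.8 F [0.3 0.3 0. ] | spin 0.003 shift pre-spin axes [0.1, -0.6, 65.0] post-spin axes [0.1, -0.6, 65.0] len 65
```

Emit:
{"op": "carry_out", "data": {
  "commands": [
    {"jaw": 0.06, "spin": 0, "translation": [0, 0, 0.02]},
    {"jaw": 0.06, "spin": 0, "translation": [0, 0, 0.02]},
    {"jaw": 0.06, "spin": 0, "translation": [0, 0, 0.016]},
    {"jaw": 0.06, "spin": 0, "translation": [0, 0, 0.008]},
    {"jaw": 0.06, "spin": 0, "translation": [0, 0, 0]},
    {"jaw": 0.06, "spin": 0, "translation": [0, 0, 0]},
    {"jaw": 0.03, "spin": 0, "translation": [0, 0, 0]},
    {"jaw": 0.03, "spin": 0, "translation": [0, 0, 0]}
  ]
}}

```text
time: 23.42
tool_pos: [484.2, 325.1, 28.9]
tcp_rot: [179.9, -0.1, 75.8]
ft_force: [1.2, 0.8, -0.1]
finger_gap: 39.6
grip_force: 40.5
```

Emit:
{"op": "carry_out", "data": {
  "commands": [
    {"jaw": 0.03, "spin": 0, "translation": [0, 0, 0]},
    {"jaw": 0.03, "spin": 0, "translation": [0, 0, 0]},
    {"jaw": 0.03, "spin": 0, "translation": [0, 0, 0]},
    {"jaw": 0.03, "spin": 0, "translation": [0, 0, 0]},
    {"jaw": 0.03, "spin": 0, "translation": [0, 0, 0]},
    {"jaw": 0.03, "spin": 0, "translation": [0, 0, 0]},
    {"jaw": 0.03, "spin": 0, "translation": [0, 0, -0.005]},
    {"jaw": 0.03, "spin": 0, "translation": [0, 0, -0.03]}
  ]
}}

```text
time: 24.08
tool_pos: [479.0, 322.2, 57.0]
tcp_rot: [-179.6, 0.4, 75.8]
ft_force: [-0.1, -0.2, -3.2]
finger_gap: 39.6
grip_force: 40.7
```

Emit:
{"op": "carry_out", "data": {
  "commands": [
    {"jaw": 0.03, "spin": -0.1, "translation": [0, 0, -0.03]},
    {"jaw": 0.03, "spin": -0.1, "translation": [0, 0, -0.03]},
    {"jaw": 0.03, "spin": 0, "translation": [0, 0, -0.03]},
    {"jaw": 0.03, "spin": 0, "translation": [-0.033, 0.0214, 0]},
    {"jaw": 0.03, "spin": 0, "translation": [-0.033, 0.0214, 0]},
    {"jaw": 0.03, "spin": 0, "translation": [-0.033, 0.0214, 0]},
    {"jaw": 0.03, "spin": 0, "translation": [-0.033, 0.0214, 0]},
    {"jaw": 0.03, "spin": 0, "translation": [-0.033, 0.0214, 0]}
  ]
}}

```text
time: 24.75
tool_pos: [582.4, 152.9, 152.3]
tcp_rot: [180.0, -0.0, 87.3]
ft_force: [0.9, 0.2, -1.4]
finger_gap: 39.5
grip_force: 40.7
```

Emit:
{"op": "carry_out", "data": {
  "commands": [
    {"jaw": 0.03, "spin": 0, "translation": [-0.033, 0.0214, 0]},
    {"jaw": 0.03, "spin": 0, "translation": [-0.033, 0.0214, 0]},
    {"jaw": 0.03, "spin": 0, "translation": [0, 0, 0.03]},
    {"jaw": 0.03, "spin": 0, "translation": [0, 0, 0]},
    {"jaw": 0.03, "spin": 0, "translation": [0, 0, 0]},
    {"jaw": 0.03, "spin": 0, "translation": [0, 0, 0]},
    {"jaw": 0.03, "spin": 0, "translation": [0, 0, 0]},
    {"jaw": 0.03, "spin": 0, "translation": [0, 0, 0]}
  ]
}}

```text
time: 25.42
tool_pos: [622.2, 87.7, 123.5]
tcp_rot: [179.9, -0.0, 87.4]
ft_force: [0.4, 0.0, -0.5]
finger_gap: 39.6
grip_force: 40.8
```

```bash
python3 go.py 621.4 86.4 38 87.3
```

```text
now [622.2  87.7 123.5] yaw 87.39 gap 39.6 t 25.4 F [ 0.4  0.  -0.5] | spin 0.002 shift pre-spin axes [-1.3, -0.7, 85.5] post-spin axes [-1.3, -0.7, 85.5] len 86
```

Emit:
{"op": "carry_out", "data": {
  "commands": [
    {"jaw": 0.03, "spin": 0, "translation": [-0.001, -0.0005, 0.02]},
    {"jaw": 0.03, "spin": 0, "translation": [0, 0, 0.02]},
    {"jaw": 0.03, "spin": 0, "translation": [0, 0, 0.02]},
    {"jaw": 0.03, "spin": 0, "translation": [0, 0, 0.004]},
    {"jaw": 0.03, "spin": 0, "translation": [0, 0, 0.003]},
    {"jaw": 0.03, "spin": 0, "translation": [0, 0, 0.003]},
    {"jaw": 0.03, "spin": 0, "translation": [0, 0, 0.003]},
    {"jaw": 0.03, "spin": 0, "translation": [0, 0, 0.002]}
  ]
}}

```text
time: 26.08
tool_pos: [621.8, 85.8, 47.9]
tcp_rot: [179.9, -0.0, 87.3]
ft_force: [0.3, 0.1, -1.4]
finger_gap: 39.6
grip_force: 41.0
```

Emit:
{"op": "carry_out", "data": {
  "commands": [
    {"jaw": 0.03, "spin": 0, "translation": [0, 0, 0.002]},
    {"jaw": 0.03, "spin": 0, "translation": [0, 0, 0.002]},
    {"jaw": 0.03, "spin": 0, "translation": [0, 0, 0.002]},
    {"jaw": 0.03, "spin": 0, "translation": [0, 0, 0.002]},
    {"jaw": 0.03, "spin": 0, "translation": [0, 0, 0.001]},
    {"jaw": 0.03, "spin": 0, "translation": [0, 0, 0]},
    {"jaw": 0.03, "spin": 0, "translation": [0, 0, 0]},
    {"jaw": 0.03, "spin": 0, "translation": [0, 0, 0]}
  ]
}}

```text
time: 26.75
tool_pos: [621.3, 85.6, 38.7]
tcp_rot: [180.0, -0.0, 87.3]
ft_force: [-4.5, -0.3, 5.8]
finger_gap: 39.6
grip_force: 41.7
```

```bash
python3 go.py 621.4 86.4 38 87.3
```

```text
now [621.3  85.6  38.7] yaw 87.3 gap 39.6 t 26.8 F [-4.5 -0.3  5.8] | spin 0.000 shift pre-spin axes [0.8, 0.0, 0.7] post-spin axes [0.8, 0.0, 0.7] len 1
```

Emit:
{"op": "carry_out", "data": {
  "commands": [
    {"jaw": 0.03, "spin": 0, "translation": [0, 0, 0.001]},
    {"jaw": 0.03, "spin": 0, "translation": [0, 0, 0.001]},
    {"jaw": 0.03, "spin": 0, "translation": [0, 0, 0]},
    {"jaw": 0.03, "spin": 0, "translation": [0, 0, 0]},
    {"jaw": 0.03, "spin": 0, "translation": [0, 0, 0]},
    {"jaw": 0.056, "spin": 0, "translation": [0, 0, 0]},
    {"jaw": 0.056, "spin": 0, "translation": [0, 0, 0]},
    {"jaw": 0.056, "spin": 0, "translation": [0, 0, 0]}
  ]
}}

```text
time: 27.42
tool_pos: [622.5, 85.6, 36.8]
tcp_rot: [179.8, -0.0, 87.3]
ft_force: [5.0, -0.3, 2.3]
finger_gap: 55.8
grip_force: 0.0
```

Emit:
{"op": "carry_out", "data": {
  "commands": [
    {"jaw": 0.056, "spin": 0, "translation": [0, 0, 0]},
    {"jaw": 0.056, "spin": 0, "translation": [0, 0, -0.02]},
    {"jaw": 0.056, "spin": 0, "translation": [0, 0, -0.03]},
    {"jaw": 0.056, "spin": 0, "translation": [0, 0, -0.03]},
    {"jaw": 0.056, "spin": 0, "translation": [0, 0, -0.03]},
    {"jaw": 0.056, "spin": 0, "translation": [0.02, -0.02, 0]},
    {"jaw": 0.056, "spin": 0, "translation": [0.028, -0.028, 0]},
    {"jaw": 0.056, "spin": 0, "translation": [0.028, -0.028, 0]}
  ]
}}

```text
time: 28.08
tool_pos: [548.1, 165.2, 146.1]
tcp_rot: [180.0, -0.0, 87.2]
ft_force: [-0.7, 1.0, 0.4]
finger_gap: 55.7
grip_force: 0.0
```

```bash
python3 m.py module_yellow; python3 go.py 372.7 335.8 150 69.6; python3 - <<'E'
from h import *
s=r.snapshot("side")
m=mask(s,"module_red",proj(s,[[621,86,72]])[0]);print(m.sum(),fit([(s,m)],MOD,(621,86),10,False,[-3]))
E
```

```text
module_yellow (np.float64(372.6), np.float64(336.5), -20.7, np.float64(0.235)) [1311, 293]
module_yellow (np.float64(371.6), np.float64(334.9), -18.3, np.float64(0.075)) [1311]
module_yellow (np.float64(374.8), np.float64(341.9), -24.7, np.float64(0.356)) [293]
now [547.6 165.8 145.4] yaw 87.43 gap 55.8 t 28.3 F [ 0.5 -0.6  0.6] | spin 0.311 shift pre-spin axes [162.0, -182.4, -4.6] post-spin axes [98.3, -223.2, -4.6] len 244
290 (np.float64(625.5), np.float64(68.4), 22.1, np.float64(0.646))
```

Emit:
{"op": "carry_out", "data": {
  "commands": [
    {"jaw": 0.06, "spin": 0, "translation": [0.0231, -0.026, 0]},
    {"jaw": 0.06, "spin": 0, "translation": [0.0231, -0.026, 0]},
    {"jaw": 0.06, "spin": 0, "translation": [0.0231, -0.026, 0]},
    {"jaw": 0.06, "spin": 0, "translation": [0.0231, -0.026, 0]},
    {"jaw": 0.06, "spin": 0, "translation": [0.0231, -0.026, 0]},
    {"jaw": 0.06, "spin": 0, "translation": [0.0231, -0.026, 0]},
    {"jaw": 0.06, "spin": 0, "translation": [0.0231, -0.026, 0]},
    {"jaw": 0.06, "spin": 0.1, "translation": [0, 0, 0]}
  ]
}}

```text
time: 29.05
tool_pos: [371.6, 338.0, 145.7]
tcp_rot: [-179.9, -0.1, 81.8]
ft_force: [-0.5, -0.2, 1.0]
finger_gap: 59.9
grip_force: 0.0
```

Emit:
{"op": "carry_out", "data": {
  "commands": [
    {"jaw": 0.06, "spin": 0.1, "translation": [0, 0, 0.015]},
    {"jaw": 0.06, "spin": 0.1, "translation": [0, 0, 0.02]},
    {"jaw": 0.06, "spin": 0, "translation": [0, 0, 0.015]},
    {"jaw": 0.06, "spin": 0, "translation": [0, 0, 0]},
    {"jaw": 0.06, "spin": 0, "translation": [0, 0, 0]},
    {"jaw": 0.06, "spin": 0, "translation": [0, 0, 0]},
    {"jaw": 0.06, "spin": 0, "translation": [0, 0, 0]},
    {"jaw": 0.06, "spin": 0, "translation": [0, 0, 0]}
  ]
}}

```text
time: 29.72
tool_pos: [375.5, 335.5, 97.1]
tcp_rot: [179.9, -0.1, 70.1]
ft_force: [0.5, 0.5, -0.1]
finger_gap: 60.0
grip_force: 0.0
```

```bash
python3 go.py 372.4 335.6 27 70.3
```

```text
now [375.5 335.5  97.1] yaw 70.11 gap 60.0 t 29.7 F [ 0.5  0.5 -0.1] | spin -0.003 shift pre-spin axes [-1.0, -2.9, 70.1] post-spin axes [-1.0, -2.9, 70.1] len 70
```

Emit:
{"op": "carry_out", "data": {
  "commands": [
    {"jaw": 0.06, "spin": 0, "translation": [-0.001, -0.0025, 0.02]},
    {"jaw": 0.06, "spin": 0, "translation": [0, 0, 0.02]},
    {"jaw": 0.06, "spin": 0, "translation": [0, 0, 0.02]},
    {"jaw": 0.06, "spin": 0, "translation": [0, 0, 0.01]},
    {"jaw": 0.06, "spin": 0, "translation": [0, 0, 0]},
    {"jaw": 0.06, "spin": 0, "translation": [0, 0, 0]},
    {"jaw": 0.03, "spin": 0, "translation": [0, 0, 0]},
    {"jaw": 0.03, "spin": 0, "translation": [0, 0, 0]}
  ]
}}

```text
time: 30.38
tool_pos: [373.1, 336.0, 27.7]
tcp_rot: [179.9, -0.1, 70.1]
ft_force: [2.1, 1.1, -0.4]
finger_gap: 39.4
grip_force: 40.2
```

Emit:
{"op": "carry_out", "data": {
  "commands": [
    {"jaw": 0.03, "spin": 0, "translation": [0, 0, 0]},
    {"jaw": 0.03, "spin": 0, "translation": [0, 0, 0]},
    {"jaw": 0.03, "spin": 0, "translation": [0, 0, 0]},
    {"jaw": 0.03, "spin": 0, "translation": [0, 0, 0]},
    {"jaw": 0.03, "spin": 0, "translation": [0, 0, 0]},
    {"jaw": 0.03, "spin": 0, "translation": [0, 0, -0.005]},
    {"jaw": 0.03, "spin": 0, "translation": [0, 0, -0.03]},
    {"jaw": 0.03, "spin": -0.1, "translation": [0, 0, -0.03]}
  ]
}}

```text
time: 31.05
tool_pos: [370.0, 333.7, 89.9]
tcp_rot: [-179.8, 0.2, 75.8]
ft_force: [-0.1, -0.2, -0.8]
finger_gap: 39.7
grip_force: 40.6
```

Emit:
{"op": "carry_out", "data": {
  "commands": [
    {"jaw": 0.03, "spin": -0.1, "translation": [0, 0, -0.03]},
    {"jaw": 0.03, "spin": -0.1, "translation": [0, 0, -0.03]},
    {"jaw": 0.03, "spin": 0, "translation": [-0.0295, 0.026, 0]},
    {"jaw": 0.03, "spin": 0, "translation": [-0.0295, 0.026, 0]},
    {"jaw": 0.03, "spin": 0, "translation": [-0.0295, 0.026, 0]},
    {"jaw": 0.03, "spin": 0, "translation": [-0.0295, 0.026, 0]},
    {"jaw": 0.03, "spin": 0, "translation": [-0.0295, 0.026, 0]},
    {"jaw": 0.03, "spin": 0, "translation": [-0.0295, 0.026, 0]}
  ]
}}

```text
time: 31.72
tool_pos: [520.0, 149.2, 151.2]
tcp_rot: [180.0, -0.0, 87.3]
ft_force: [-0.4, -0.2, -1.4]
finger_gap: 39.7
grip_force: 40.6
```

Emit:
{"op": "carry_out", "data": {
  "commands": [
    {"jaw": 0.03, "spin": 0, "translation": [-0.0295, 0.026, 0]},
    {"jaw": 0.03, "spin": 0, "translation": [-0.0295, 0.026, 0]},
    {"jaw": 0.03, "spin": 0, "translation": [-0.0295, 0.026, 0]},
    {"jaw": 0.03, "spin": 0, "translation": [-0.0295, 0.026, 0]},
    {"jaw": 0.03, "spin": 0, "translation": [0, 0, 0]},
    {"jaw": 0.03, "spin": 0, "translation": [0, 0, 0]},
    {"jaw": 0.03, "spin": 0, "translation": [0, 0, 0]},
    {"jaw": 0.03, "spin": 0, "translation": [0, 0, 0]}
  ]
}}

```text
time: 32.38
tool_pos: [616.9, 29.1, 150.7]
tcp_rot: [-180.0, -0.0, 87.4]
ft_force: [-0.1, -0.3, -1.5]
finger_gap: 39.5
grip_force: 40.9
```

```bash
python3 go.py 618.7 28.5 38 87.3
```

```text
now [616.9  29.1 150.7] yaw 87.36 gap 39.5 t 32.4 F [-0.1 -0.3 -1.5] | spin 0.001 shift pre-spin axes [-0.6, 1.8, 112.7] post-spin axes [-0.6, 1.8, 112.7] len 113
```

Emit:
{"op": "carry_out", "data": {
  "commands": [
    {"jaw": 0.03, "spin": 0, "translation": [-0.0005, 0.0018, 0.03]},
    {"jaw": 0.03, "spin": 0, "translation": [0, 0, 0.03]},
    {"jaw": 0.03, "spin": 0, "translation": [0, 0, 0.03]},
    {"jaw": 0.03, "spin": 0, "translation": [0, 0, 0.004]},
    {"jaw": 0.03, "spin": 0, "translation": [0, 0, 0.003]},
    {"jaw": 0.03, "spin": 0, "translation": [0, 0, 0.003]},
    {"jaw": 0.03, "spin": 0, "translation": [0, 0, 0.003]},
    {"jaw": 0.03, "spin": 0, "translation": [0, 0, 0.002]}
  ]
}}

```text
time: 33.05
tool_pos: [619.2, 28.2, 46.7]
tcp_rot: [-180.0, -0.0, 87.3]
ft_force: [-4.9, 0.1, 2.5]
finger_gap: 39.3
grip_force: 43.4
```

Emit:
{"op": "carry_out", "data": {
  "commands": [
    {"jaw": 0.03, "spin": 0, "translation": [0, 0, 0.002]},
    {"jaw": 0.03, "spin": 0, "translation": [0, 0, 0.002]},
    {"jaw": 0.03, "spin": 0, "translation": [0, 0, 0.002]},
    {"jaw": 0.03, "spin": 0, "translation": [0, 0, 0.001]},
    {"jaw": 0.03, "spin": 0, "translation": [0, 0, 0.001]},
    {"jaw": 0.03, "spin": 0, "translation": [0, 0, 0]},
    {"jaw": 0.03, "spin": 0, "translation": [0, 0, 0]},
    {"jaw": 0.03, "spin": 0, "translation": [0, 0, 0]}
  ]
}}

```text
time: 33.72
tool_pos: [619.1, 27.7, 38.0]
tcp_rot: [-180.0, -0.0, 87.3]
ft_force: [-5.4, 1.5, 0.5]
finger_gap: 39.5
grip_force: 43.4
```

```bash
python3 go.py 618.7 28.5 38 87.3
```

```text
now [619.1  27.7  38. ] yaw 87.31 gap 39.5 t 33.7 F [-5.4  1.5  0.5] | spin 0.000 shift pre-spin axes [0.8, -0.5, 0.0] post-spin axes [0.8, -0.5, 0.0] len 1
```

Push the last millimetres, release, rise and move off towards the cover, then look.

Emit:
{"op": "carry_out", "data": {
  "commands": [
    {"jaw": 0.03, "spin": 0, "translation": [0, 0, 0.001]},
    {"jaw": 0.03, "spin": 0, "translation": [0, 0, 0.001]},
    {"jaw": 0.03, "spin": 0, "translation": [0, 0, 0.001]},
    {"jaw": 0.03, "spin": 0, "translation": [0, 0, 0.001]},
    {"jaw": 0.03, "spin": 0, "translation": [0, 0, 0]},
    {"jaw": 0.03, "spin": 0, "translation": [0, 0, 0]},
    {"jaw": 0.03, "spin": 0, "translation": [0, 0, 0]},
    {"jaw": 0.03, "spin": 0, "translation": [0, 0, 0]}
  ]
}}

```text
time: 34.38
tool_pos: [619.2, 27.8, 37.2]
tcp_rot: [-180.0, 0.0, 87.3]
ft_force: [-21.6, 0.8, 26.9]
finger_gap: 39.2
grip_force: 46.4
```

Emit:
{"op": "carry_out", "data": {
  "commands": [
    {"jaw": 0.056, "spin": 0, "translation": [0, 0, 0]},
    {"jaw": 0.056, "spin": 0, "translation": [0, 0, 0]},
    {"jaw": 0.056, "spin": 0, "translation": [0, 0, 0]},
    {"jaw": 0.056, "spin": 0, "translation": [0, 0, -0.02]},
    {"jaw": 0.056, "spin": 0, "translation": [0, 0, -0.03]},
    {"jaw": 0.056, "spin": 0, "translation": [0, 0, -0.03]},
    {"jaw": 0.056, "spin": 0, "translation": [0, 0, -0.03]},
    {"jaw": 0.056, "spin": 0, "translation": [0, 0, -0.02]}
  ]
}}

```text
time: 35.05
tool_pos: [621.1, 27.5, 167.4]
tcp_rot: [179.7, -0.0, 87.3]
ft_force: [1.0, 0.5, 0.7]
finger_gap: 55.9
grip_force: 0.0
```

Emit:
{"op": "carry_out", "data": {
  "commands": [
    {"jaw": 0.085, "spin": 0, "translation": [-0.03, -0.025, 0]},
    {"jaw": 0.085, "spin": 0, "translation": [-0.03, -0.025, 0]},
    {"jaw": 0.085, "spin": 0, "translation": [-0.03, -0.025, 0]},
    {"jaw": 0.085, "spin": 0, "translation": [-0.03, -0.025, 0]},
    {"jaw": 0.085, "spin": 0.125, "translation": [-0.02, 0, 0]},
    {"jaw": 0.085, "spin": 0.125, "translation": [0, 0, 0]},
    {"jaw": 0.085, "spin": 0.125, "translation": [0, 0, 0]},
    {"jaw": 0.085, "spin": 0.125, "translation": [0, 0, 0]}
  ]
}}

```text
time: 35.72
tool_pos: [513.2, -108.4, 164.0]
tcp_rot: [179.9, -0.0, 58.2]
ft_force: [1.4, -0.9, -0.2]
finger_gap: 85.0
grip_force: 0.0
```

```bash
python3 m.py cover; python3 go.py 422.8 -198.8 120 -17.2; python3 - <<'E'
from h import *
s=r.snapshot("side");t=r.snapshot("top")
cv2.imwrite("pics/d.png",np.vstack([cv2.resize(s["pixels"][220:350,190:390],None,fx=3,fy=3)[:,:600],cv2.resize(t["pixels"][150:220,220:340],None,fx=3,fy=3,dst=None)[:, :600] if 0 else cv2.resize(t["pixels"][150:215,220:340],(600,200))]))
for n,xy,z in(("module_red",(621.4,86.4),10),("module_yellow",(618.7,28.5),10),("module_blue",(616,-29.4),10),("module_dead",(413,29),4)):
    for p in (s,t):
        m=mask(p,n,proj(p,[[*xy,z+62]])[0]);
        if m is not None:
            ys,xs=np.nonzero(m);c=proj(p,[[*xy,z+62]])[0];print(n,m.sum(),"centroid",xs.mean().round(1),ys.mean().round(1),"exp top centre",c.round(1))
E
```

```text
cover (np.float64(423.9), np.float64(-199.1), -18.3, np.float64(0.542)) [604, 4070]
cover (np.float64(418.0), np.float64(-201.0), -90.0, np.float64(1.0)) [604]
cover (np.float64(423.9), np.float64(-199.1), -18.3, np.float64(0.084)) [4070]
now [ 513.2 -107.6  163.8] yaw 58.92 gap 84.8 t 35.9 F [-0.  -0.4 -0.4] | spin 1.329 shift pre-spin axes [-124.8, -30.4, 43.8] post-spin axes [-59.4, 113.9, 43.8] len 136
module_red 342 centroid 253.3 288.4 exp top centre [252.4 288.3]
module_red 400 centroid 257.0 198.6 exp top centre [255.2 196.6]
module_yellow 429 centroid 259.8 274.0 exp top centre [258.2 270.2]
module_yellow 387 centroid 279.4 198.4 exp top centre [279.1 196.5]
module_blue 379 centroid 264.6 257.4 exp top centre [263.3 253.9]
```

View pics/d.png

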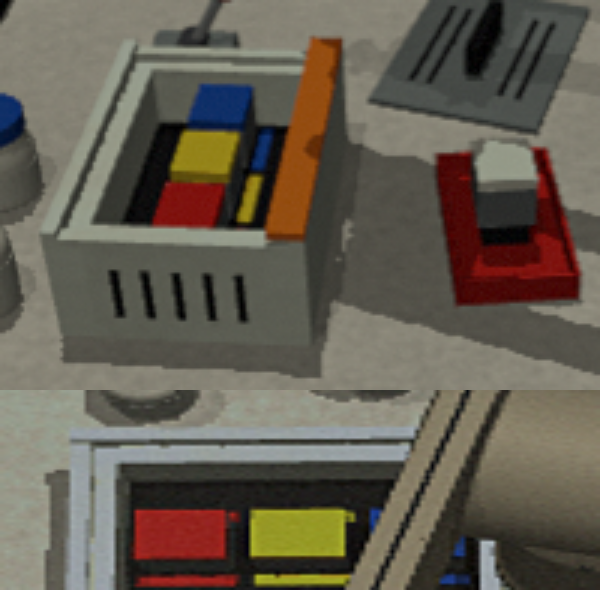

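Emit:
{"op": "carry_out", "data": {
  "commands": [
    {"jaw": 0.085, "spin": 0.125, "translation": [0, 0, 0]},
    {"jaw": 0.085, "spin": 0.125, "translation": [0, 0, 0]},
    {"jaw": 0.085, "spin": 0.125, "translation": [0, 0, 0]},
    {"jaw": 0.085, "spin": 0.125, "translation": [0, 0, 0]},
    {"jaw": 0.085, "spin": 0.125, "translation": [0, 0, 0]},
    {"jaw": 0.085, "spin": 0.125, "translation": [0, 0, 0]},
    {"jaw": 0.085, "spin": 0.125, "translation": [0, 0, 0]},
    {"jaw": 0.085, "spin": 0.125, "translation": [0, 0, 0]}
  ]
}}

```text
time: 37.08
tool_pos: [513.0, -107.5, 163.8]
tcp_rot: [180.0, -0.0, 1.0]
ft_force: [-0.1, 0.7, 1.0]
finger_gap: 85.0
grip_force: 0.0
```

Emit:
{"op": "carry_out", "data": {
  "commands": [
    {"jaw": 0.085, "spin": 0.125, "translation": [0, 0, 0]},
    {"jaw": 0.085, "spin": 0.125, "translation": [0, 0, 0]},
    {"jaw": 0.085, "spin": 0.08, "translation": [0, 0, 0]},
    {"jaw": 0.085, "spin": 0, "translation": [-0.02, 0.038, 0]},
    {"jaw": 0.085, "spin": 0, "translation": [-0.02, 0.038, 0]},
    {"jaw": 0.085, "spin": 0, "translation": [-0.02, 0.038, 0]},
    {"jaw": 0.085, "spin": 0, "translation": [0, 0, 0.03]},
    {"jaw": 0.085, "spin": 0, "translation": [0, 0, 0.03]}
  ]
}}

```text
time: 37.75
tool_pos: [424.7, -198.5, 105.7]
tcp_rot: [179.9, -0.4, -17.8]
ft_force: [1.0, -0.5, -1.0]
finger_gap: 84.5
grip_force: 0.0
```

Emit:
{"op": "carry_out", "data": {
  "commands": [
    {"jaw": 0.085, "spin": 0, "translation": [0, 0, 0.02]},
    {"jaw": 0.085, "spin": 0, "translation": [0, 0, 0]},
    {"jaw": 0.085, "spin": 0, "translation": [0, 0, 0]},
    {"jaw": 0.085, "spin": 0, "translation": [0, 0, 0]},
    {"jaw": 0.085, "spin": 0, "translation": [0, 0, 0]},
    {"jaw": 0.085, "spin": 0, "translation": [0, 0, 0]},
    {"jaw": 0.085, "spin": 0, "translation": [0, 0, 0]},
    {"jaw": 0.085, "spin": 0, "translation": [0, 0, 0]}
  ]
}}

```text
time: 38.42
tool_pos: [424.7, -195.7, 84.7]
tcp_rot: [180.0, -0.1, -17.5]
ft_force: [0.1, -0.7, -0.0]
finger_gap: 85.2
grip_force: 0.0
```

```bash
python3 go.py 423 -199 2 -17.4; python3 - <<'E'
from h import *
s=r.snapshot("side");c=proj(s,[[423,-199,30]])[0].astype(int);print(c)
cv2.imwrite("pics/e.png",cv2.resize(s["pixels"][c[1]-80:c[1]+50,c[0]-80:c[0]+80],None,fx=4,fy=4))
E
```

```text
now [ 424.7 -195.7   84.7] yaw -17.52 gap 85.2 t 38.4 F [ 0.1 -0.7 -0. ] | spin -0.002 shift pre-spin axes [-0.7, 3.7, 82.7] post-spin axes [-0.7, 3.7, 82.7] len 83
[350 228]
```

View pics/e.png

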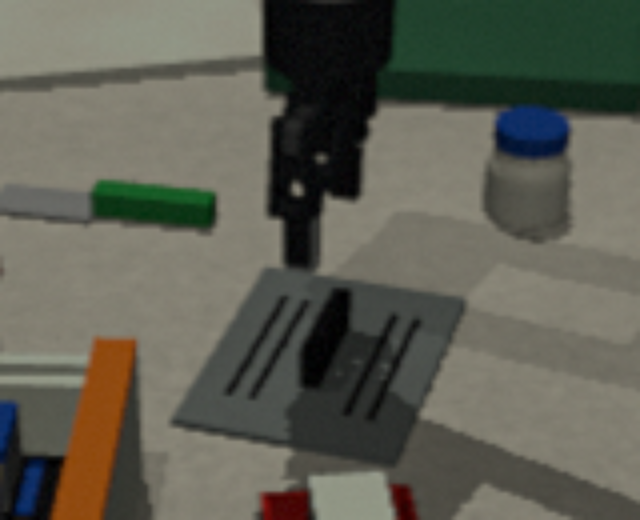

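Emit:
{"op": "carry_out", "data": {
  "commands": [
    {"jaw": 0.085, "spin": 0, "translation": [-0.0005, 0.0035, 0.02]},
    {"jaw": 0.085, "spin": 0, "translation": [0, 0, 0.02]},
    {"jaw": 0.085, "spin": 0, "translation": [0, 0, 0.012]},
    {"jaw": 0.085, "spin": 0, "translation": [0, 0, 0]},
    {"jaw": 0.085, "spin": 0, "translation": [0, 0, 0]},
    {"jaw": 0.085, "spin": 0, "translation": [0, 0, 0]},
    {"jaw": 0.085, "spin": 0, "translation": [0, 0, 0.004]},
    {"jaw": 0.085, "spin": 0, "translation": [0, 0, 0.004]}
  ]
}}

```text
time: 39.13
tool_pos: [423.7, -199.3, 24.9]
tcp_rot: [180.0, -0.2, -17.5]
ft_force: [0.4, -0.4, 0.5]
finger_gap: 85.0
grip_force: 0.0
```

Emit:
{"op": "carry_out", "data": {
  "commands": [
    {"jaw": 0.085, "spin": 0, "translation": [0, 0, 0.004]},
    {"jaw": 0.085, "spin": 0, "translation": [0, 0, 0.004]},
    {"jaw": 0.085, "spin": 0, "translation": [0, 0, 0.004]},
    {"jaw": 0.085, "spin": 0, "translation": [0, 0, 0.004]},
    {"jaw": 0.085, "spin": 0, "translation": [0, 0, 0]},
    {"jaw": 0.085, "spin": 0, "translation": [0, 0, 0]},
    {"jaw": 0.085, "spin": 0, "translation": [0, 0, 0]},
    {"jaw": 0.085, "spin": 0, "translation": [0, 0, 0]}
  ]
}}

```text
time: 39.8
tool_pos: [422.8, -198.8, 8.0]
tcp_rot: [180.0, -0.0, -17.5]
ft_force: [-0.3, -0.2, -0.6]
finger_gap: 84.8
grip_force: 0.0
```

```bash
python3 go.py 423 -199 2 -17.4
```

```text
now [ 422.8 -198.8    8. ] yaw -17.54 gap 84.8 t 39.8 F [-0.3 -0.2 -0.6] | spin -0.002 shift pre-spin axes [0.3, 0.1, 6.0] post-spin axes [0.3, 0.1, 6.0] len 6
```

Emit:
{"op": "carry_out", "data": {
  "commands": [
    {"jaw": 0.085, "spin": 0, "translation": [0, 0, 0.003]},
    {"jaw": 0.085, "spin": 0, "translation": [0, 0, 0.003]},
    {"jaw": 0.085, "spin": 0, "translation": [0, 0, 0]},
    {"jaw": 0.07, "spin": 0, "translation": [0, 0, 0]},
    {"jaw": 0.07, "spin": 0, "translation": [0, 0, 0]},
    {"jaw": 0.07, "spin": 0, "translation": [0, 0, 0]},
    {"jaw": 0.07, "spin": 0, "translation": [0, 0, 0]},
    {"jaw": 0.07, "spin": 0, "translation": [0, 0, 0]}
  ],
  "squeeze": 40
}}

```text
time: 40.47
tool_pos: [422.6, -198.7, 1.9]
tcp_rot: [180.0, -0.0, -17.5]
ft_force: [-1.1, -0.6, 1.4]
finger_gap: 75.0
grip_force: 48.4
```

```bash
python3 go.py 423 -199 130 -2.7
```

```text
now [ 422.6 -198.7    1.9] yaw -17.55 gap 75.0 t 40.5 F [-1.1 -0.6  1.4] | spin -0.259 shift pre-spin axes [0.5, 0.2, -128.1] post-spin axes [0.4, 0.3, -128.1] len 128
```

Emit:
{"op": "carry_out", "data": {
  "commands": [
    {"jaw": 0.07, "spin": 0, "translation": [0, 0, -0.01]},
    {"jaw": 0.07, "spin": 0, "translation": [0, 0, -0.02]},
    {"jaw": 0.07, "spin": 0, "translation": [0, 0, -0.025]},
    {"jaw": 0.07, "spin": 0, "translation": [0, 0, -0.025]},
    {"jaw": 0.07, "spin": 0, "translation": [0, 0, -0.025]},
    {"jaw": 0.07, "spin": -0.05, "translation": [0, 0, -0.025]},
    {"jaw": 0.07, "spin": -0.07, "translation": [0, 0, 0]},
    {"jaw": 0.07, "spin": -0.07, "translation": [0, 0, 0]}
  ]
}}

```text
time: 41.13
tool_pos: [423.8, -199.3, 134.6]
tcp_rot: [179.9, -0.2, -6.5]
ft_force: [0.4, 0.5, -4.0]
finger_gap: 74.7
grip_force: 48.8
```

Emit:
{"op": "carry_out", "data": {
  "commands": [
    {"jaw": 0.07, "spin": -0.069, "translation": [0, 0, 0]},
    {"jaw": 0.07, "spin": 0, "translation": [0.003, -0.015, 0]},
    {"jaw": 0.07, "spin": 0, "translation": [0.006, -0.03, 0]},
    {"jaw": 0.07, "spin": 0, "translation": [0.006, -0.03, 0]},
    {"jaw": 0.07, "spin": 0, "translation": [0.006, -0.03, 0]},
    {"jaw": 0.07, "spin": 0, "translation": [0.006, -0.03, 0]},
    {"jaw": 0.07, "spin": 0, "translation": [0.006, -0.03, 0]},
    {"jaw": 0.07, "spin": 0, "translation": [0.006, -0.03, 0]}
  ]
}}

```text
time: 41.8
tool_pos: [470.5, -4.1, 132.1]
tcp_rot: [-180.0, 0.0, -2.7]
ft_force: [0.5, -0.3, -4.0]
finger_gap: 74.8
grip_force: 48.9
```

Emit:
{"op": "carry_out", "data": {
  "commands": [
    {"jaw": 0.07, "spin": 0, "translation": [0.005, -0.025, 0]},
    {"jaw": 0.07, "spin": 0, "translation": [0.003, -0.016, 0]},
    {"jaw": 0.07, "spin": 0, "translation": [0, 0, 0]},
    {"jaw": 0.07, "spin": 0, "translation": [0, 0, 0]},
    {"jaw": 0.07, "spin": 0, "translation": [0, 0, 0]},
    {"jaw": 0.07, "spin": 0, "translation": [0, 0, 0]},
    {"jaw": 0.07, "spin": 0, "translation": [0, 0, 0]},
    {"jaw": 0.07, "spin": 0, "translation": [0, 0, 0]}
  ]
}}

```text
time: 42.47
tool_pos: [480.6, 34.1, 131.8]
tcp_rot: [180.0, 0.0, -2.8]
ft_force: [-0.2, 0.0, -2.6]
finger_gap: 74.9
grip_force: 49.0
```

```bash
python3 go.py 480.9 34.8 100 -2.7; python3 - <<'E'
from h import *
s=r.snapshot("side");cv2.imwrite("pics/f.png",cv2.resize(s["pixels"][150:310,180:400],(800,582)))
E
```

```text
now [480.6  34.1 131.8] yaw -2.78 gap 74.9 t 42.5 F [-0.2  0.  -2.6] | spin -0.001 shift pre-spin axes [0.3, -0.7, 31.8] post-spin axes [0.3, -0.7, 31.8] len 32
```

View pics/f.png

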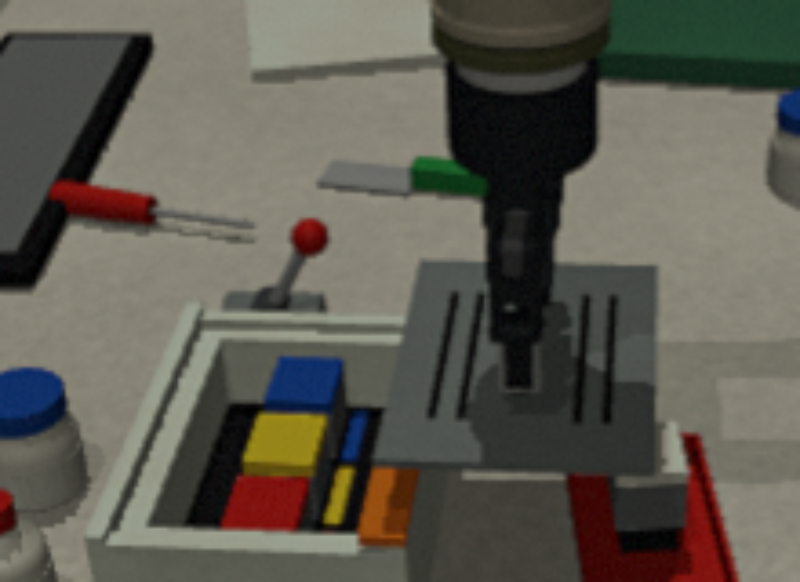

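Emit:
{"op": "carry_out", "data": {
  "commands": [
    {"jaw": 0.07, "spin": 0, "translation": [0, -0.0005, 0.01]},
    {"jaw": 0.07, "spin": 0, "translation": [0, 0, 0.012]},
    {"jaw": 0.07, "spin": 0, "translation": [0, 0, 0.006]},
    {"jaw": 0.07, "spin": 0, "translation": [0, 0, 0.002]},
    {"jaw": 0.07, "spin": 0, "translation": [0, 0, 0.002]},
    {"jaw": 0.07, "spin": 0, "translation": [0, 0, 0.001]},
    {"jaw": 0.07, "spin": 0, "translation": [0, 0, 0.001]},
    {"jaw": 0.07, "spin": 0, "translation": [0, 0, 0.001]}
  ]
}}

```text
time: 43.18
tool_pos: [481.0, 35.4, 97.2]
tcp_rot: [180.0, -0.0, -2.7]
ft_force: [-2.7, 0.2, 2.2]
finger_gap: 75.2
grip_force: 49.5
```

Emit:
{"op": "carry_out", "data": {
  "commands": [
    {"jaw": 0.07, "spin": 0, "translation": [0, 0, 0.001]},
    {"jaw": 0.07, "spin": 0, "translation": [0, 0, 0.001]},
    {"jaw": 0.07, "spin": 0, "translation": [0, 0, 0.001]},
    {"jaw": 0.07, "spin": 0, "translation": [0, 0, 0.001]},
    {"jaw": 0.07, "spin": 0, "translation": [0, 0, 0.001]},
    {"jaw": 0.07, "spin": 0, "translation": [0, 0, 0]},
    {"jaw": 0.07, "spin": 0, "translation": [0, 0, 0]},
    {"jaw": 0.07, "spin": 0, "translation": [0, 0, 0]}
  ]
}}

```text
time: 43.85
tool_pos: [481.1, 35.5, 93.1]
tcp_rot: [-180.0, -0.1, -2.7]
ft_force: [-7.1, -0.2, 8.2]
finger_gap: 75.0
grip_force: 50.7
```

```bash
python3 go.py 480.9 34.8 89 -2.7; python3 -c "
from h import *
print(r.sense()['wrist_torque'])"
```

```text
now [481.1  35.5  93.1] yaw -2.69 gap 75.0 t 43.9 F [-7.1 -0.2  8.2] | spin 0.000 shift pre-spin axes [-0.1, 0.7, 4.1] post-spin axes [-0.1, 0.7, 4.1] len 4
[0.00567215 0.54752646 0.02685371]
```

Emit:
{"op": "carry_out", "data": {
  "commands": [
    {"jaw": 0.07, "spin": 0, "translation": [0, 0, 0.001]},
    {"jaw": 0.07, "spin": 0, "translation": [0, 0, 0.001]},
    {"jaw": 0.07, "spin": 0, "translation": [0, 0, 0.001]},
    {"jaw": 0.07, "spin": 0, "translation": [0, 0, 0.001]},
    {"jaw": 0.07, "spin": 0, "translation": [0, 0, 0.001]},
    {"jaw": 0.07, "spin": 0, "translation": [0, 0, 0]},
    {"jaw": 0.07, "spin": 0, "translation": [0, 0, 0]},
    {"jaw": 0.07, "spin": 0, "translation": [0, 0, 0]}
  ]
}}

```text
time: 44.52
tool_pos: [480.6, 35.5, 87.8]
tcp_rot: [-180.0, 0.0, -2.7]
ft_force: [-8.8, 0.6, 6.8]
finger_gap: 74.9
grip_force: 51.2
```

```bash
cat > cov.py <<'E'
from h import *
def tilt():
    s=r.snapshot("side");st=r.sense();P=st["tool_pos"];y=np.radians(st["tcp_rot"][2])
    m=fill(mask(s,"cover",proj(s,[[P[0],P[1],P[2]]])[0])).astype(float)
    c,sn=np.cos(y),np.sin(y);Rz=np.array([[c,-sn,0],[sn,c,0],[0,0,1]])
    def f(v):
        a=np.radians(v[0]);Ry=np.array([[np.cos(a),0,np.sin(a)],[0,1,0],[-np.sin(a),0,np.cos(a)]])
        pts=(box(-70,70,-95,95,0,5)-[0,0,24])@Ry.T+[v[1],v[2],24-2+v[3]]
        u=cv2.convexHull(proj(s,pts@Rz.T+P).astype(np.float32))[:,0]
        im=np.zeros((960,1280),np.uint8);cv2.fillConvexPoly(im,np.round((u*2+.5)*16).astype(np.int32),255,shift=4)
        g=cv2.resize(im,(640,480),interpolation=cv2.INTER_AREA)/255.
        return 1-np.minimum(g,m).sum()/np.maximum(g,m).sum()+1e-4*(v[1]**2+v[2]**2+v[3]**2)
    b=min((minimize(f,[a0,0,0,0],method="Nelder-Mead",options=dict(initial_simplex=[[a0,0,0,0],[a0+3,0,0,0],[a0,4,0,0],[a0,0,4,0],[a0,0,0,4]],maxiter=250)) for a0 in(0,-8)),key=lambda o:o.fun)
    print("pitch(deg, - = front low) dx dy dz",b.x.round(1),round(b.fun,3),int(m.sum()))
    return s
if __name__=="__main__":tilt()
E
python3 go.py 480.9 34.8 89 -2.7;python3 cov.py
```

```text
now [480.6  35.5  87.8] yaw -2.69 gap 74.9 t 44.5 F [-8.8  0.6  6.8] | spin 0.000 shift pre-spin axes [0.3, 0.7, -1.2] post-spin axes [0.3, 0.7, -1.2] len 1
pitch(deg, - = front low) dx dy dz [-9.9  0.7  2.   1.8] 0.018 4284
```

Emit:
{"op": "carry_out", "data": {
  "commands": [
    {"jaw": 0.07, "spin": 0, "translation": [0, 0, -0.005]},
    {"jaw": 0.07, "spin": 0, "translation": [0, 0, -0.015]},
    {"jaw": 0.07, "spin": 0, "translation": [0, 0, -0.02]},
    {"jaw": 0.07, "spin": 0, "translation": [0, 0, -0.012]},
    {"jaw": 0.07, "spin": 0, "translation": [0.01, 0, 0]},
    {"jaw": 0.07, "spin": 0, "translation": [0.02, 0, 0]},
    {"jaw": 0.07, "spin": 0, "translation": [0.025, 0, 0]},
    {"jaw": 0.07, "spin": 0, "translation": [0.025, 0, 0]}
  ]
}}

```text
time: 45.28
tool_pos: [561.9, 31.6, 139.4]
tcp_rot: [-180.0, -0.1, -2.7]
ft_force: [-0.2, -0.6, -2.1]
finger_gap: 75.0
grip_force: 50.0
```

Emit:
{"op": "carry_out", "data": {
  "commands": [
    {"jaw": 0.07, "spin": 0, "translation": [0.025, 0, 0]},
    {"jaw": 0.07, "spin": 0, "translation": [0.025, 0, 0]},
    {"jaw": 0.07, "spin": 0, "translation": [0.015, 0, 0]},
    {"jaw": 0.07, "spin": 0, "translation": [0.005, 0, 0]},
    {"jaw": 0.07, "spin": 0, "translation": [0, 0, 0.012]},
    {"jaw": 0.07, "spin": 0, "translation": [0, 0, 0.012]},
    {"jaw": 0.07, "spin": 0, "translation": [0, 0, 0]},
    {"jaw": 0.07, "spin": 0, "translation": [0, 0, 0]}
  ]
}}

```text
time: 45.95
tool_pos: [628.0, 28.5, 112.4]
tcp_rot: [180.0, 0.3, -2.7]
ft_force: [-1.1, -0.4, -2.2]
finger_gap: 75.0
grip_force: 49.9
```

```bash
python3 go.py 630.7 27.6 93.3 -2.7;python3 cov.py;python3 go.py 630.7 27.6 93.3 -2.7
```

```text
now [628.   28.5 112.4] yaw -2.7 gap 75.0 t 46.0 F [-1.1 -0.4 -2.2] | spin 0.000 shift pre-spin axes [2.7, 0.7, 19.1] post-spin axes [2.7, 0.7, 19.1] len 19
pitch(deg, - = front low) dx dy dz [-8.2 -0.2  1.2 -0.2] 0.017 4284
now [629.7  28.4 114.6] yaw -2.7 gap 75.0 t 46.0 F [ 0.2  0.9 -3.2] | spin 0.000 shift pre-spin axes [1.0, 0.7, 21.3] post-spin axes [1.0, 0.7, 21.3] len 21
```

Emit:
{"op": "carry_out", "data": {
  "commands": [
    {"jaw": 0.07, "spin": 0, "translation": [0.0015, 0.0005, 0.005]},
    {"jaw": 0.07, "spin": 0, "translation": [0, 0, 0.005]},
    {"jaw": 0.07, "spin": 0, "translation": [0, 0, 0.005]},
    {"jaw": 0.07, "spin": 0, "translation": [0, 0, 0.004]},
    {"jaw": 0.07, "spin": 0, "translation": [0, 0, 0.003]},
    {"jaw": 0.07, "spin": 0, "translation": [0, 0, 0]},
    {"jaw": 0.07, "spin": 0, "translation": [0, 0, 0]},
    {"jaw": 0.07, "spin": 0, "translation": [0, 0, 0]}
  ]
}}

```text
time: 46.72
tool_pos: [632.1, 27.7, 92.9]
tcp_rot: [180.0, -0.0, -2.7]
ft_force: [0.1, -0.9, -1.4]
finger_gap: 74.9
grip_force: 50.0
```

```bash
python3 go.py 630.7 27.6 92.3 -2.7;python3 - <<'E'
from cov import *
s=tilt()
cv2.imwrite("pics/g.png",cv2.resize(s["pixels"][180:330,190:340],(750,600)))
E
```

```text
now [632.1  27.7  92.9] yaw -2.7 gap 74.9 t 46.7 F [ 0.1 -0.9 -1.4] | spin -0.000 shift pre-spin axes [-1.4, 0.2, 0.6] post-spin axes [-1.4, 0.2, 0.6] len 2
pitch(deg, - = front low) dx dy dz [-8.7  0.2  0.8  0.8] 0.018 4249
```

View pics/g.png

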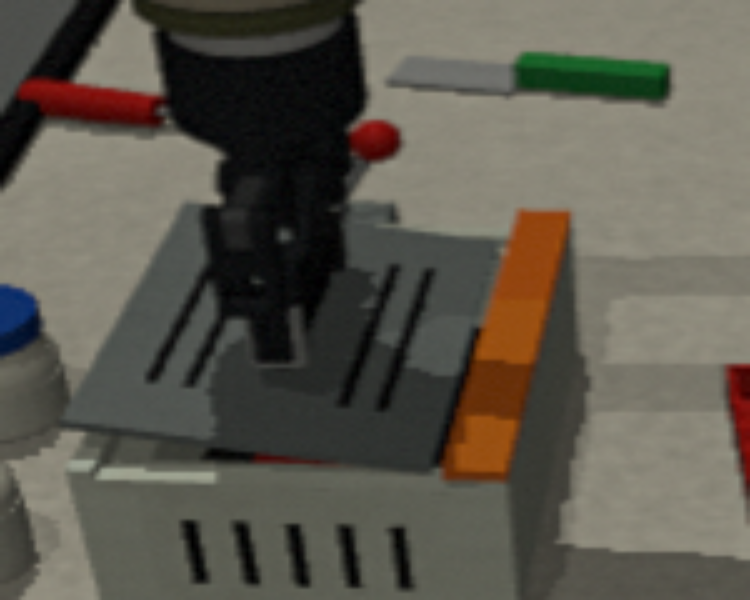

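Emit:
{"op": "carry_out", "data": {
  "commands": [
    {"jaw": 0.07, "spin": 0, "translation": [-0.001, 0, 0.0005]},
    {"jaw": 0.07, "spin": 0, "translation": [-0.0015, 0, 0]},
    {"jaw": 0.07, "spin": 0, "translation": [-0.0015, 0, 0]},
    {"jaw": 0.07, "spin": 0, "translation": [-0.0015, 0, 0]},
    {"jaw": 0.07, "spin": 0, "translation": [-0.0015, 0, 0]},
    {"jaw": 0.07, "spin": 0, "translation": [-0.001, 0, 0]},
    {"jaw": 0.07, "spin": 0, "translation": [0, 0, 0]},
    {"jaw": 0.07, "spin": 0, "translation": [0, 0, 0]}
  ]
}}

```text
time: 47.48
tool_pos: [624.0, 28.1, 92.3]
tcp_rot: [180.0, -0.0, -2.7]
ft_force: [-0.6, 0.5, -2.8]
finger_gap: 75.2
grip_force: 50.0
```

```bash
python3 go.py 619 28.2 92.3 -2.7; python3 -c "
from h import *
print(r.sense()['wrist_torque'])"
```

```text
now [624.   28.1  92.3] yaw -2.7 gap 75.2 t 47.5 F [-0.6  0.5 -2.8] | spin -0.000 shift pre-spin axes [-5.0, 0.2, 0.0] post-spin axes [-5.0, 0.2, 0.0] len 5
[-0.01388014  0.02719733  0.01007542]
```

Emit:
{"op": "carry_out", "data": {
  "commands": [
    {"jaw": 0.07, "spin": 0, "translation": [-0.001, 0, 0]},
    {"jaw": 0.07, "spin": 0, "translation": [-0.001, 0, 0]},
    {"jaw": 0.07, "spin": 0, "translation": [-0.001, 0, 0]},
    {"jaw": 0.07, "spin": 0, "translation": [-0.001, 0, 0]},
    {"jaw": 0.07, "spin": 0, "translation": [-0.0005, 0, 0]},
    {"jaw": 0.07, "spin": 0, "translation": [0, 0, 0]},
    {"jaw": 0.07, "spin": 0, "translation": [0, 0, 0]},
    {"jaw": 0.07, "spin": 0, "translation": [0, 0, 0]}
  ]
}}

```text
time: 48.15
tool_pos: [619.6, 28.3, 92.3]
tcp_rot: [180.0, -0.0, -2.7]
ft_force: [0.1, 0.3, -2.8]
finger_gap: 74.9
grip_force: 50.0
```

Emit:
{"op": "carry_out", "data": {
  "commands": [
    {"jaw": 0.07, "spin": 0, "translation": [0, 0, 0.001]},
    {"jaw": 0.07, "spin": 0, "translation": [0, 0, 0.001]},
    {"jaw": 0.07, "spin": 0, "translation": [0, 0, 0.001]},
    {"jaw": 0.07, "spin": 0, "translation": [0, 0, 0.001]},
    {"jaw": 0.07, "spin": 0, "translation": [0, 0, 0]},
    {"jaw": 0.07, "spin": 0, "translation": [0, 0, 0]},
    {"jaw": 0.07, "spin": 0, "translation": [0, 0, 0]},
    {"jaw": 0.07, "spin": 0, "translation": [0, 0, 0]}
  ]
}}

```text
time: 48.82
tool_pos: [620.0, 28.3, 88.9]
tcp_rot: [-180.0, -0.1, -2.7]
ft_force: [-0.1, 0.6, 3.3]
finger_gap: 75.1
grip_force: 50.7
```

```bash
python3 go.py 619 28.2 80 -2.7; python3 -c "
from h import *
print(r.sense()['wrist_torque'])";python3 cov.py
```

```text
now [620.   28.3  88.9] yaw -2.71 gap 75.1 t 48.8 F [-0.1  0.6  3.3] | spin -0.000 shift pre-spin axes [-1.0, 0.1, 8.9] post-spin axes [-1.0, 0.1, 8.9] len 9
[0.13308886 0.27586568 0.0094136 ]
pitch(deg, - = front low) dx dy dz [-6.7  4.2 -1.2 -0.2] 0.066 3963
```

Emit:
{"op": "carry_out", "data": {
  "commands": [
    {"jaw": 0.07, "spin": 0, "translation": [-0.001, 0, 0.001]},
    {"jaw": 0.07, "spin": 0, "translation": [0, 0, 0.001]},
    {"jaw": 0.07, "spin": 0, "translation": [0, 0, 0.001]},
    {"jaw": 0.07, "spin": 0, "translation": [0, 0, 0.001]},
    {"jaw": 0.07, "spin": 0, "translation": [0, 0, 0.001]},
    {"jaw": 0.07, "spin": 0, "translation": [0, 0, 0]},
    {"jaw": 0.07, "spin": 0, "translation": [0, 0, 0]},
    {"jaw": 0.07, "spin": 0, "translation": [0, 0, 0]}
  ]
}}

```text
time: 49.58
tool_pos: [620.2, 28.2, 84.6]
tcp_rot: [180.0, -0.2, -2.7]
ft_force: [4.8, -0.2, 5.0]
finger_gap: 74.9
grip_force: 51.3
```

```bash
python3 go.py 619 28.2 80 -2.7; python3 -c "
from h import *
print(r.sense()['wrist_torque'])"
```

```text
now [620.2  28.2  84.6] yaw -2.71 gap 74.9 t 49.6 F [ 4.8 -0.2  5. ] | spin -0.000 shift pre-spin axes [-1.2, 0.1, 4.6] post-spin axes [-1.2, 0.1, 4.6] len 5
[-0.12724914 -0.31618332  0.0313324 ]
```

Emit:
{"op": "carry_out", "data": {
  "commands": [
    {"jaw": 0.07, "spin": 0, "translation": [0.001, 0, 0.001]},
    {"jaw": 0.07, "spin": 0, "translation": [0, 0, 0.001]},
    {"jaw": 0.07, "spin": 0, "translation": [0, 0, 0.001]},
    {"jaw": 0.07, "spin": 0, "translation": [0, 0, 0.001]},
    {"jaw": 0.07, "spin": 0, "translation": [0, 0, 0.001]},
    {"jaw": 0.07, "spin": 0, "translation": [0, 0, 0]},
    {"jaw": 0.07, "spin": 0, "translation": [0, 0, 0]},
    {"jaw": 0.07, "spin": 0, "translation": [0, 0, 0]}
  ]
}}

```text
time: 50.25
tool_pos: [620.3, 28.3, 84.3]
tcp_rot: [180.0, -0.1, -2.7]
ft_force: [-22.5, -0.5, 43.0]
finger_gap: 74.9
grip_force: 55.8
```

```bash
python3 go.py 619 28.2 80 -2.7; python3 - <<'E'
from cov import *
print(r.sense()['wrist_torque']);s=tilt()
cv2.imwrite("pics/i.png",cv2.resize(s["pixels"][180:330,190:340],(750,600)))
E
```

```text
now [620.3  28.3  84.3] yaw -2.69 gap 74.9 t 50.2 F [-22.5  -0.5  43. ] | spin 0.000 shift pre-spin axes [-1.3, 0.1, 4.3] post-spin axes [-1.3, 0.1, 4.3] len 5
[ 0.03831292  3.87513677 -0.06721156]
pitch(deg, - = front low) dx dy dz [-3.3  4.8 -2.9 -1.1] 0.078 3851
```

View pics/i.png

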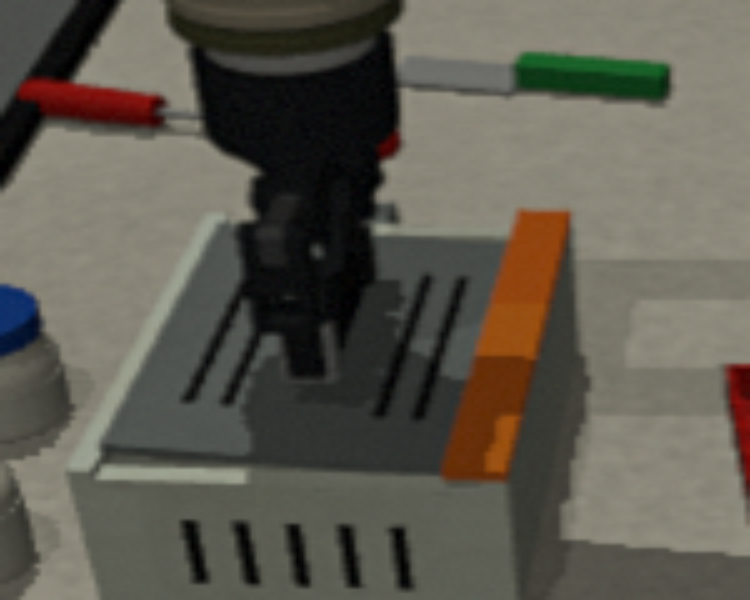

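Emit:
{"op": "carry_out", "data": {
  "commands": [
    {"jaw": 0.07, "spin": 0, "translation": [0, 0, -0.002]},
    {"jaw": 0.07, "spin": 0, "translation": [0, 0, -0.002]},
    {"jaw": 0.07, "spin": 0, "translation": [0, 0, 0]},
    {"jaw": 0.07, "spin": 0, "translation": [0, 0, 0]},
    {"jaw": 0.07, "spin": 0, "translation": [0, 0, 0]},
    {"jaw": 0.07, "spin": 0, "translation": [0, 0, 0]},
    {"jaw": 0.07, "spin": 0, "translation": [0, 0, 0]},
    {"jaw": 0.07, "spin": 0, "translation": [0, 0, 0]}
  ]
}}

```text
time: 51.02
tool_pos: [620.2, 28.3, 84.5]
tcp_rot: [180.0, -0.1, -2.7]
ft_force: [-4.8, -0.0, 16.4]
finger_gap: 75.1
grip_force: 52.6
```

```bash
python3 go.py 618 28.2 80 -2.7; python3 - <<'E'
from cov import *
print(r.sense()['wrist_torque']);s=tilt()
E
```

```text
now [620.2  28.3  84.5] yaw -2.7 gap 75.1 t 51.0 F [-4.8 -0.  16.4] | spin 0.000 shift pre-spin axes [-2.2, 0.2, 4.5] post-spin axes [-2.2, 0.2, 4.5] len 5
[-0.01787898  1.15673329 -0.02389078]
pitch(deg, - = front low) dx dy dz [-3.   6.3 -3.4 -2. ] 0.069 3928
```

Emit:
{"op": "carry_out", "data": {
  "commands": [
    {"jaw": 0.07, "spin": 0, "translation": [0, 0, -0.001]},
    {"jaw": 0.07, "spin": 0, "translation": [0, 0, -0.001]},
    {"jaw": 0.07, "spin": 0, "translation": [-0.001, 0, 0]},
    {"jaw": 0.07, "spin": 0, "translation": [-0.001, 0, 0]},
    {"jaw": 0.07, "spin": 0, "translation": [-0.001, 0, 0]},
    {"jaw": 0.07, "spin": 0, "translation": [-0.0005, 0, 0]},
    {"jaw": 0.07, "spin": 0, "translation": [0, 0, 0]},
    {"jaw": 0.07, "spin": 0, "translation": [0, 0, 0]}
  ]
}}

```text
time: 51.78
tool_pos: [616.2, 28.5, 84.5]
tcp_rot: [180.0, -0.0, -2.7]
ft_force: [4.4, 0.6, 4.2]
finger_gap: 75.1
grip_force: 51.1
```

```bash
python3 go.py 618 28.2 80 -2.7; python3 - <<'E'
from cov import *
print(r.sense()['wrist_torque'])
E
```

```text
now [616.2  28.5  84.5] yaw -2.7 gap 75.1 t 51.8 F [4.4 0.6 4.2] | spin -0.000 shift pre-spin axes [1.8, 0.2, 4.5] post-spin axes [1.8, 0.2, 4.5] len 5
[-0.07675974 -0.23062804 -0.04401187]
```

Emit:
{"op": "carry_out", "data": {
  "commands": [
    {"jaw": 0.07, "spin": 0, "translation": [0, 0, 0.001]},
    {"jaw": 0.07, "spin": 0, "translation": [0, 0, 0.001]},
    {"jaw": 0.07, "spin": 0, "translation": [0, 0, 0.001]},
    {"jaw": 0.07, "spin": 0, "translation": [0, 0, 0]},
    {"jaw": 0.07, "spin": 0, "translation": [0, 0, 0]},
    {"jaw": 0.07, "spin": 0, "translation": [0, 0, 0]},
    {"jaw": 0.07, "spin": 0, "translation": [0, 0, 0]},
    {"jaw": 0.07, "spin": 0, "translation": [0, 0, 0]}
  ]
}}

```text
time: 52.45
tool_pos: [616.4, 28.4, 81.5]
tcp_rot: [-180.0, -0.0, -2.7]
ft_force: [5.3, -0.9, 5.8]
finger_gap: 75.0
grip_force: 51.4
```

```bash
python3 go.py 618 28.2 80 -2.7; python3 - <<'E'
from cov import *
print(r.sense()['wrist_torque']);tilt()
E
```

```text
now [616.4  28.4  81.5] yaw -2.71 gap 75.0 t 52.5 F [ 5.3 -0.9  5.8] | spin -0.000 shift pre-spin axes [1.6, 0.2, 1.5] post-spin axes [1.6, 0.2, 1.5] len 2
[-0.07141719 -0.2658462   0.00937967]
pitch(deg, - = front low) dx dy dz [ 1.1  5.6 -2.5 -1.7] 0.112 3623
```

Emit:
{"op": "carry_out", "data": {
  "commands": [
    {"jaw": 0.07, "spin": 0, "translation": [0, 0, 0.001]},
    {"jaw": 0.07, "spin": 0, "translation": [0, 0, 0.001]},
    {"jaw": 0.07, "spin": 0, "translation": [0, 0, 0.0005]},
    {"jaw": 0.07, "spin": 0, "translation": [0, 0, 0]},
    {"jaw": 0.07, "spin": 0, "translation": [0, 0, 0]},
    {"jaw": 0.07, "spin": 0, "translation": [0, 0, 0]},
    {"jaw": 0.07, "spin": 0, "translation": [0, 0, 0]},
    {"jaw": 0.07, "spin": 0, "translation": [0, 0, 0]}
  ]
}}

```text
time: 53.22
tool_pos: [616.3, 28.5, 79.1]
tcp_rot: [-180.0, -0.0, -2.7]
ft_force: [5.1, -0.5, 6.6]
finger_gap: 75.0
grip_force: 51.8
```

```bash
python3 go.py 618 28.2 80 -2.7; python3 - <<'E'
from cov import *
print(r.sense()['wrist_torque'])
E
```

```text
now [616.3  28.5  79.1] yaw -2.7 gap 75.0 t 53.2 F [ 5.1 -0.5  6.6] | spin -0.000 shift pre-spin axes [1.7, 0.2, -0.9] post-spin axes [1.7, 0.2, -0.9] len 2
[-0.05034793 -0.17628766 -0.02728229]
```

Emit:
{"op": "carry_out", "data": {
  "commands": [
    {"jaw": 0.07, "spin": 0, "translation": [0, 0, 0.001]},
    {"jaw": 0.07, "spin": 0, "translation": [0, 0, 0.001]},
    {"jaw": 0.07, "spin": 0, "translation": [0, 0, 0.0005]},
    {"jaw": 0.07, "spin": 0, "translation": [0, 0, 0]},
    {"jaw": 0.07, "spin": 0, "translation": [0, 0, 0]},
    {"jaw": 0.07, "spin": 0, "translation": [0, 0, 0]},
    {"jaw": 0.07, "spin": 0, "translation": [0, 0, 0]},
    {"jaw": 0.07, "spin": 0, "translation": [0, 0, 0]}
  ]
}}

```text
time: 53.88
tool_pos: [616.4, 28.5, 78.9]
tcp_rot: [180.0, -0.1, -2.7]
ft_force: [-5.7, -0.0, 22.7]
finger_gap: 75.0
grip_force: 53.7
```

```bash
python3 go.py 618 28.2 80 -2.7; python3 - <<'E'
from cov import *
print(r.sense()['wrist_torque'])
E
```

```text
now [616.4  28.5  78.9] yaw -2.67 gap 75.0 t 53.9 F [-5.7 -0.  22.7] | spin 0.000 shift pre-spin axes [1.6, 0.2, -1.1] post-spin axes [1.6, 0.2, -1.1] len 2
[0.2637557  1.35219583 0.46301485]
```

Emit:
{"op": "carry_out", "data": {
  "commands": [
    {"jaw": 0.085, "spin": 0, "translation": [0, 0, -0.001]},
    {"jaw": 0.085, "spin": 0, "translation": [0, 0, 0]},
    {"jaw": 0.085, "spin": 0, "translation": [0, 0, 0]},
    {"jaw": 0.085, "spin": 0, "translation": [0, 0, 0]},
    {"jaw": 0.085, "spin": 0, "translation": [0, 0, 0]},
    {"jaw": 0.085, "spin": 0, "translation": [0, 0, -0.01]},
    {"jaw": 0.085, "spin": 0, "translation": [0, 0, -0.02]},
    {"jaw": 0.085, "spin": 0, "translation": [0, 0, -0.03]}
  ]
}}

```text
time: 54.55
tool_pos: [613.6, 28.6, 134.9]
tcp_rot: [180.0, 0.4, -2.7]
ft_force: [1.3, -0.1, -0.1]
finger_gap: 85.0
grip_force: 0.0
```

Emit:
{"op": "carry_out", "data": {
  "commands": [
    {"jaw": 0.085, "spin": 0, "translation": [0, 0, -0.03]},
    {"jaw": 0, "spin": 0, "translation": [-0.03, 0.02, 0]},
    {"jaw": 0, "spin": 0, "translation": [-0.03, 0.028, 0]},
    {"jaw": 0, "spin": 0, "translation": [-0.03, 0.028, 0]},
    {"jaw": 0, "spin": -0.125, "translation": [0, 0.04, 0]},
    {"jaw": 0, "spin": -0.125, "translation": [0, 0.04, 0]},
    {"jaw": 0, "spin": 0, "translation": [0, 0.03, 0]},
    {"jaw": 0, "spin": 0, "translation": [0, 0, 0]}
  ]
}}

```text
time: 55.22
tool_pos: [529.2, -151.7, 168.5]
tcp_rot: [179.8, -0.1, 10.4]
ft_force: [0.6, 0.4, 0.1]
finger_gap: 0.5
grip_force: 0.0
```

```bash
cat > chk.py <<'E'
from h import *
s=r.snapshot("side");t=r.snapshot("top");b0=np.array([618.7,28.4]);a=np.radians(-2.7)
R=np.array([[np.cos(a),-np.sin(a)],[np.sin(a),np.cos(a)]])
for p,n in((s,"side"),(t,"top")):
    m=mask(p,"cover",proj(p,[[618,28,90]])[0])
    if m is None: print("none");continue
    # expected visible cover top corners
    C=np.array([[-59,-95,5],[-59,95,5],[70,95,5],[70,-95,5]],float)
    W=np.c_[(C[:,:2]@R.T)+b0,C[:,2]+78]
    c=cv2.approxPolyDP(cv2.convexHull(np.concatenate(cv2.findContours(m.astype(np.uint8),0,2)[0])),4,True)[:,0]
    print(n,m.sum(),"exp",proj(p,W).round(1).tolist(),"hull",c.tolist())
cv2.imwrite("pics/k.png",np.hstack([cv2.resize(s["pixels"][190:340,190:340],(400,400)),cv2.resize(t["pixels"][140:250,220:380],(400,400))]))
E
python3 chk.py; python3 go.py 590 -175 180 -2.7
```

```text
side 3452 exp [[292.2, 241.0], [278.8, 297.6], [211.5, 295.0], [235.1, 239.3]] hull [[290, 243], [277, 298], [214, 295], [237, 241]]
top 3752 exp [[318.3, 218.6], [238.9, 219.2], [240.0, 167.8], [317.9, 167.2]] hull [[317, 169], [305, 217], [239, 216], [241, 169]]
now [ 529.  -146.   167.5] yaw 10.53 gap 0.2 t 55.4 F [-0.3  0.8  0. ] | spin 0.231 shift pre-spin axes [54.7, 39.6, -12.5] post-spin axes [62.3, 26.1, -12.5] len 69
```

View pics/k.png

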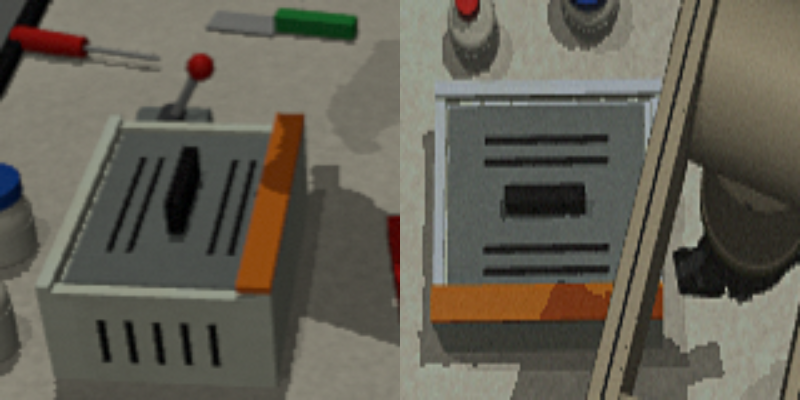

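Emit:
{"op": "carry_out", "data": {
  "commands": [
    {"jaw": 0, "spin": 0.115, "translation": [0, 0, 0]},
    {"jaw": 0, "spin": 0.115, "translation": [0, 0, 0]},
    {"jaw": 0, "spin": 0, "translation": [0.032, 0.0135, 0]},
    {"jaw": 0, "spin": 0, "translation": [0.032, 0.0135, 0]},
    {"jaw": 0, "spin": 0, "translation": [0, 0, 0.02]},
    {"jaw": 0, "spin": 0, "translation": [0, 0, 0.025]},
    {"jaw": 0, "spin": 0, "translation": [0, 0, 0]},
    {"jaw": 0, "spin": 0, "translation": [0, 0, 0]}
  ]
}}

```text
time: 56.08
tool_pos: [590.2, -174.6, 120.5]
tcp_rot: [-179.9, 0.3, -2.5]
ft_force: [-0.4, 0.6, 1.0]
finger_gap: 0.0
grip_force: 0.0
```

```bash
python3 go.py 592 -176 75 -2.7
```

```text
now [ 590.2 -174.6  120.5] yaw -2.55 gap 0.0 t 56.1 F [-0.4  0.6  1. ] | spin 0.003 shift pre-spin axes [1.8, 1.4, 45.5] post-spin axes [1.8, 1.4, 45.5] len 46
```

Emit:
{"op": "carry_out", "data": {
  "commands": [
    {"jaw": 0, "spin": 0, "translation": [0, 0.002, 0.02]},
    {"jaw": 0, "spin": 0, "translation": [0, 0, 0.025]},
    {"jaw": 0, "spin": 0, "translation": [0, 0, 0]},
    {"jaw": 0, "spin": 0, "translation": [0.008, 0, 0]},
    {"jaw": 0, "spin": 0, "translation": [0.008, 0, 0]},
    {"jaw": 0, "spin": 0, "translation": [0.008, 0, 0]},
    {"jaw": 0, "spin": 0, "translation": [0.008, 0, 0]},
    {"jaw": 0, "spin": 0, "translation": [0.008, 0, 0]}
  ]
}}

```text
time: 56.75
tool_pos: [633.5, -180.6, 79.0]
tcp_rot: [180.0, -0.1, -2.6]
ft_force: [-0.1, -0.1, 2.1]
finger_gap: -0.2
grip_force: 0.7
```

Emit:
{"op": "carry_out", "data": {
  "commands": [
    {"jaw": 0, "spin": 0, "translation": [0.007, 0, 0]},
    {"jaw": 0, "spin": 0, "translation": [0.007, 0, 0]},
    {"jaw": 0, "spin": 0, "translation": [0.007, 0, 0]},
    {"jaw": 0, "spin": 0, "translation": [0.007, 0, 0]},
    {"jaw": 0, "spin": 0, "translation": [0.007, 0, 0]},
    {"jaw": 0, "spin": 0, "translation": [0.005, 0, 0]},
    {"jaw": 0, "spin": 0, "translation": [0, 0, 0]},
    {"jaw": 0, "spin": 0, "translation": [0, 0, 0]}
  ]
}}

```text
time: 57.42
tool_pos: [671.9, -182.1, 77.2]
tcp_rot: [-180.0, -0.0, -2.6]
ft_force: [-0.6, 0.3, -0.8]
finger_gap: -0.3
grip_force: 0.0
```

```bash
python3 go.py 676 -176 75 -2.7
```

```text
now [ 671.9 -182.1   77.2] yaw -2.62 gap -0.3 t 57.4 F [-0.6  0.3 -0.8] | spin 0.001 shift pre-spin axes [3.8, -6.3, 2.2] post-spin axes [3.8, -6.3, 2.2] len 8
```

Emit:
{"op": "carry_out", "data": {
  "commands": [
    {"jaw": 0, "spin": 0, "translation": [0.003, -0.002, 0]},
    {"jaw": 0, "spin": 0, "translation": [0.003, -0.001, 0]},
    {"jaw": 0, "spin": 0, "translation": [0.003, 0, 0]},
    {"jaw": 0, "spin": 0, "translation": [0.002, 0, 0]},
    {"jaw": 0, "spin": 0, "translation": [0, 0, 0]},
    {"jaw": 0, "spin": 0, "translation": [0, 0, 0]},
    {"jaw": 0, "spin": 0, "translation": [0, 0, 0]},
    {"jaw": 0, "spin": 0, "translation": [0, 0, 0]}
  ]
}}

```text
time: 58.08
tool_pos: [676.0, -180.1, 76.7]
tcp_rot: [-180.0, 0.8, -2.7]
ft_force: [-35.2, 0.5, 19.6]
finger_gap: -0.2
grip_force: 17.7
```

```bash
python3 go.py 676 -176 75 -2.7
```

```text
now [ 676.  -180.1   76.7] yaw -2.69 gap -0.2 t 58.1 F [-35.2   0.5  19.6] | spin 0.000 shift pre-spin axes [-0.2, -4.1, 1.7] post-spin axes [-0.2, -4.1, 1.7] len 4
```

Emit:
{"op": "carry_out", "data": {
  "commands": [
    {"jaw": 0, "spin": 0, "translation": [-0.006, 0, 0]},
    {"jaw": 0, "spin": 0, "translation": [-0.015, 0, 0]},
    {"jaw": 0, "spin": 0, "translation": [0, 0, -0.03]},
    {"jaw": 0, "spin": 0, "translation": [0, 0, -0.04]},
    {"jaw": 0.05, "spin": 0, "translation": [-0.02, 0.03, 0]},
    {"jaw": 0.05, "spin": 0, "translation": [-0.02, 0.035, 0]},
    {"jaw": 0.05, "spin": 0, "translation": [-0.02, 0.035, 0]},
    {"jaw": 0.05, "spin": 0, "translation": [0, 0, 0]}
  ]
}}

```text
time: 58.75
tool_pos: [593.8, -281.8, 148.1]
tcp_rot: [179.8, 0.0, -2.9]
ft_force: [0.7, 0.7, -0.4]
finger_gap: 47.8
grip_force: 0.0
```

```bash
python3 m.py puller power_base; python3 - <<'E'
from h import *
s=r.snapshot("side");t=r.snapshot("top")
for p,u in((s,(237,212)),(t,(362,160))):
    i=p["pixels"].astype(int);m=(i[...,2]>80)&(i[...,1]<60)&(i[...,0]<60);w=np.zeros_like(m);w[u[1]-14:u[1]+14,u[0]-14:u[0]+30]=1
    ys,xs=np.nonzero(m&w);print((xs.min()+xs.max())/2,(ys.min()+ys.max())/2,len(xs)) if len(xs) else print("no")
for a in (-.5,.35,.5):print(a,proj(s,[[666.6+70*np.sin(a),-177.5,22+70*np.cos(a)]]),proj(t,[[666.6+70*np.sin(a),-177.5,22+70*np.cos(a)]]))
E
python3 go.py 570.4 -393.9 150 -12.1
```

```text
puller (np.float64(500.9), np.float64(-406.2), -4.9, np.float64(0.593)) [445, 526]
puller (np.float64(500.9), np.float64(-406.2), -4.9, np.float64(0.185)) [445]
puller (np.float64(550.0), np.float64(-387.0), -180.0, np.float64(1.0)) [526]
power_base (np.float64(666.2), np.float64(-175.0), -3.7, np.float64(0.541)) [332, 579]
power_base (np.float64(690.2), np.float64(-241.9), -68.3, np.float64(0.636)) [332]
power_base (np.float64(666.6), np.float64(-174.9), -3.8, np.float64(0.287)) [579]
237.0 212.5 47
361.5 158.0 67
-0.5 [[264.30309334 214.4985736 ]] [[363.49424352 184.90879231]]
0.35 [[240.54578278 212.9367972 ]] [[361.99159472 161.70230938]]
0.5 [[236.85248002 214.46801538]] [[361.60831414 158.57965814]]
now [ 597.8 -274.6  147.2] yaw -2.53 gap 49.8 t 59.1 F [ 0.6 -1.2 -1. ] | spin 0.167 shift pre-spin axes [-22.1, 120.4, -2.8] post-spin axes [-1.8, 122.4, -2.8] len 122
```

```bash
cat > pul.py <<'E'
from h import *
s=r.snapshot("side");t=r.snapshot("top")
V=[]
for p in(s,t):
    g=p["pixels"].astype(int);m=(g[...,1]>1.6*g[...,2])&(g[...,1]>1.6*g[...,0])&(g[...,1]>60)
    n,l,st,c=cv2.connectedComponentsWithStats(m.astype(np.uint8))
    print([(st[i,4],c[i].round(1).tolist()) for i in range(1,n) if st[i,4]>40])
    for n in("puller","puller_tip"):print(n,[(np.round(x["xy"],1).tolist(),round(x["score"],2)) for x in r.landmark_of(p,n)[:2]])
    m2=mask(p,"puller",proj(p,[[520,-400,10]])[0]);ys,xs=np.nonzero(m2);print(xs.mean(),ys.mean(),xs.min(),xs.max(),ys.min(),ys.max())
print(proj(s,[[501,-406,11]]),proj(t,[[501,-406,11]]))
cv2.imwrite("pics/l.png",np.hstack([cv2.resize(s["pixels"][160:250,220:360],(400,300)),cv2.resize(t["pixels"][160:260,380:500],(400,300))]))
E
python3 pul.py
```

```text
[(np.int32(108), [321.9, 193.2])]
puller [([318.5, 194.7], 0.93)]
puller_tip [([282.2, 193.2], 0.89), ([255.5, 389.9], 0.64)]
311.1167728237792 196.51804670912952 282 337 191 201
[(np.int32(286), [456.4, 238.3])]
puller [([453.9, 237.4], 0.74)]
puller_tip [([458.0, 193.2], 0.97)]
455.788679245283 222.72201257861636 448 464 194 256
[[322.18942425 195.78604132]] [[456.73495537 239.34096948]]
```

View pics/l.png

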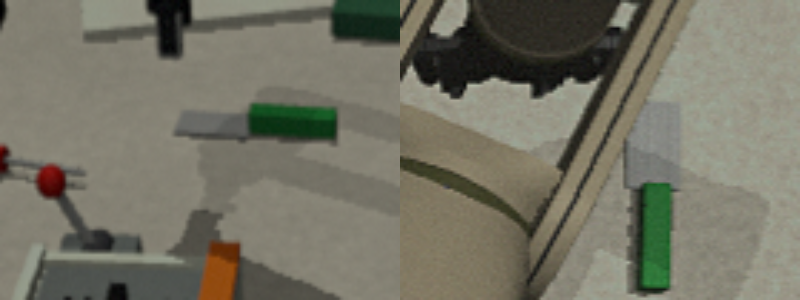

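```bash
python3 - <<'E'
import m
from h import *
m.I["puller"]=(501,-406);m.run(["puller"])
s=r.snapshot("side");t=r.snapshot("top")
print(tri(t,r.landmark_of(t,"puller_tip")[0]["xy"],s,r.landmark_of(s,"puller_tip")[0]["xy"]))
E
python3 go.py 529 -408.4 150 -4.9
```

```text
puller (np.float64(503.4), np.float64(-403.3), -7.8, np.float64(0.149)) [490, 722]
puller (np.float64(503.0), np.float64(-404.8), -7.0, np.float64(0.106)) [490]
puller (np.float64(501.0), np.float64(-402.4), -8.0, np.float64(0.184)) [722]
(array([ 618.3, -410.4,   18. ]), 4.8)
now [ 597.1 -275.9  147.3] yaw -2.64 gap 49.9 t 60.0 F [ 0.4 -0.4  0. ] | spin 0.040 shift pre-spin axes [-62.0, 135.5, -2.7] post-spin axes [-56.6, 137.9, -2.7] len 149
```

Emit:
{"op": "carry_out", "data": {
  "commands": [
    {"jaw": 0.05, "spin": 0.085, "translation": [0, 0, 0]},
    {"jaw": 0.05, "spin": 0, "translation": [-0.0127, 0.0347, 0]},
    {"jaw": 0.05, "spin": 0, "translation": [-0.0127, 0.0347, 0]},
    {"jaw": 0.05, "spin": 0, "translation": [-0.0127, 0.0347, 0]},
    {"jaw": 0.05, "spin": 0, "translation": [-0.0127, 0.0347, 0]},
    {"jaw": 0.05, "spin": 0, "translation": [0, 0, 0.035]},
    {"jaw": 0.05, "spin": 0, "translation": [0, 0, 0.035]},
    {"jaw": 0.05, "spin": 0, "translation": [0, 0, 0.02]}
  ]
}}

```text
time: 60.62
tool_pos: [526.6, -406.7, 53.7]
tcp_rot: [-179.9, 0.2, -7.6]
ft_force: [-1.0, 0.9, -0.5]
finger_gap: 49.9
grip_force: 0.0
```

Emit:
{"op": "carry_out", "data": {
  "commands": [
    {"jaw": 0.05, "spin": 0, "translation": [0, 0, 0]},
    {"jaw": 0.05, "spin": 0, "translation": [0, 0, 0]},
    {"jaw": 0.05, "spin": 0, "translation": [0, 0, 0]},
    {"jaw": 0.05, "spin": 0, "translation": [0, 0, 0]},
    {"jaw": 0.05, "spin": 0, "translation": [0, 0, 0]},
    {"jaw": 0.05, "spin": 0, "translation": [0, 0, 0]},
    {"jaw": 0.05, "spin": 0, "translation": [0, 0, 0]},
    {"jaw": 0.05, "spin": 0, "translation": [0, 0, 0]}
  ]
}}

```text
time: 61.28
tool_pos: [529.0, -406.9, 58.0]
tcp_rot: [180.0, -0.0, -7.5]
ft_force: [-0.3, 0.3, -0.2]
finger_gap: 49.7
grip_force: 0.0
```

```bash
python3 go.py 528.5 -406.9 4 -7.5
```

```text
now [ 529.  -406.9   58. ] yaw -7.49 gap 49.7 t 61.3 F [-0.3  0.3 -0.2] | spin 0.000 shift pre-spin axes [-0.5, 0.0, 54.0] post-spin axes [-0.5, 0.0, 54.0] len 54
```

Emit:
{"op": "carry_out", "data": {
  "commands": [
    {"jaw": 0.05, "spin": 0, "translation": [0, 0, 0.02]},
    {"jaw": 0.05, "spin": 0, "translation": [0, 0, 0.02]},
    {"jaw": 0.05, "spin": 0, "translation": [0, 0, 0.01]},
    {"jaw": 0.05, "spin": 0, "translation": [0, 0, 0.004]},
    {"jaw": 0.05, "spin": 0, "translation": [0, 0, 0]},
    {"jaw": 0.05, "spin": 0, "translation": [0, 0, 0]},
    {"jaw": 0.05, "spin": 0, "translation": [0, 0, 0]},
    {"jaw": 0.015, "spin": 0, "translation": [0, 0, 0]}
  ],
  "squeeze": 50
}}

```text
time: 61.95
tool_pos: [529.5, -407.6, 4.9]
tcp_rot: [179.9, -0.1, -7.5]
ft_force: [0.4, -0.3, 0.5]
finger_gap: 39.5
grip_force: 0.0
```

Emit:
{"op": "carry_out", "data": {
  "commands": [
    {"jaw": 0.015, "spin": 0, "translation": [0, 0, 0]},
    {"jaw": 0.015, "spin": 0, "translation": [0, 0, 0]},
    {"jaw": 0.015, "spin": 0, "translation": [0, 0, 0]},
    {"jaw": 0.015, "spin": 0, "translation": [0, 0, 0]},
    {"jaw": 0.015, "spin": 0, "translation": [0, 0, 0]},
    {"jaw": 0.015, "spin": 0, "translation": [0, 0, 0]},
    {"jaw": 0.015, "spin": 0, "translation": [0, 0, 0]},
    {"jaw": 0.015, "spin": 0, "translation": [0, 0, 0]}
  ]
}}

```text
time: 62.62
tool_pos: [529.4, -407.5, 4.6]
tcp_rot: [179.9, -0.1, -7.5]
ft_force: [-1.2, 0.8, 6.3]
finger_gap: 20.5
grip_force: 50.5
```

```bash
python3 go.py 528.5 -406.9 150 44
```

```text
now [ 529.4 -407.5    4.6] yaw -7.51 gap 20.5 t 62.6 F [-1.2  0.8  6.3] | spin -0.899 shift pre-spin axes [-0.9, -0.4, -145.4] post-spin axes [-0.3, -1.0, -145.4] len 145
```

Emit:
{"op": "carry_out", "data": {
  "commands": [
    {"jaw": 0.015, "spin": 0, "translation": [0, 0, -0.005]},
    {"jaw": 0.015, "spin": 0, "translation": [0, 0, -0.02]},
    {"jaw": 0.015, "spin": 0, "translation": [0, 0, -0.03]},
    {"jaw": 0.015, "spin": 0, "translation": [0, 0, -0.03]},
    {"jaw": 0.015, "spin": -0.1, "translation": [0, 0, -0.03]},
    {"jaw": 0.015, "spin": -0.1, "translation": [0, 0, -0.03]},
    {"jaw": 0.015, "spin": -0.1, "translation": [0, 0, 0]},
    {"jaw": 0.015, "spin": -0.1, "translation": [0, 0, 0]}
  ]
}}

```text
time: 63.28
tool_pos: [530.0, -408.0, 152.1]
tcp_rot: [179.7, -0.2, 15.7]
ft_force: [0.3, -0.1, -1.8]
finger_gap: 21.0
grip_force: 49.7
```

Emit:
{"op": "carry_out", "data": {
  "commands": [
    {"jaw": 0.015, "spin": -0.1, "translation": [0, 0, 0]},
    {"jaw": 0.015, "spin": -0.1, "translation": [0, 0, 0]},
    {"jaw": 0.015, "spin": -0.1, "translation": [0, 0, 0]},
    {"jaw": 0.015, "spin": -0.1, "translation": [0, 0, 0]},
    {"jaw": 0.015, "spin": -0.099, "translation": [0, 0, 0]},
    {"jaw": 0.015, "spin": 0, "translation": [0.013, -0.01475, 0]},
    {"jaw": 0.015, "spin": 0, "translation": [0.026, -0.0295, 0]},
    {"jaw": 0.015, "spin": 0, "translation": [0.026, -0.0295, 0]}
  ]
}}

```text
time: 63.95
tool_pos: [523.3, -308.3, 147.8]
tcp_rot: [-180.0, 0.0, 43.9]
ft_force: [1.5, 1.1, -1.5]
finger_gap: 20.8
grip_force: 49.7
```

Emit:
{"op": "carry_out", "data": {
  "commands": [
    {"jaw": 0.015, "spin": 0, "translation": [0.026, -0.0295, 0]},
    {"jaw": 0.015, "spin": 0, "translation": [0.026, -0.0295, 0]},
    {"jaw": 0.015, "spin": 0, "translation": [0.026, -0.0295, 0]},
    {"jaw": 0.015, "spin": 0, "translation": [0.026, -0.0295, 0]},
    {"jaw": 0.015, "spin": 0, "translation": [0.026, -0.0295, 0]},
    {"jaw": 0.015, "spin": 0, "translation": [0.026, -0.0295, 0]},
    {"jaw": 0.015, "spin": 0, "translation": [0.026, -0.0295, 0]},
    {"jaw": 0.015, "spin": 0, "translation": [0.026, -0.0295, 0]}
  ]
}}

```text
time: 64.62
tool_pos: [509.0, 7.5, 148.3]
tcp_rot: [-180.0, 0.0, 44.0]
ft_force: [1.5, 0.8, -1.7]
finger_gap: 20.8
grip_force: 49.7
```

Emit:
{"op": "carry_out", "data": {
  "commands": [
    {"jaw": 0.015, "spin": 0, "translation": [0.026, -0.0295, 0]},
    {"jaw": 0.015, "spin": 0, "translation": [0.026, -0.0295, 0]},
    {"jaw": 0.015, "spin": 0, "translation": [0.026, -0.0295, 0]},
    {"jaw": 0.015, "spin": 0, "translation": [0.026, -0.0295, 0]},
    {"jaw": 0.015, "spin": 0, "translation": [0.026, -0.0295, 0]},
    {"jaw": 0.015, "spin": 0, "translation": [0.013, -0.01475, 0]},
    {"jaw": 0.015, "spin": 0, "translation": [0, 0, 0]},
    {"jaw": 0.015, "spin": 0, "translation": [0, 0, 0]}
  ]
}}

```text
time: 65.28
tool_pos: [499.2, 222.6, 148.0]
tcp_rot: [-180.0, 0.1, 44.2]
ft_force: [-0.1, -0.6, -0.6]
finger_gap: 20.9
grip_force: 49.7
```

```bash
python3 go.py 500 221.7 70 44; python3 - <<'E'
from h import *
print(r.sense()['wrist_torque'])
import m
m.I["holder"]=(613.8,331.5);m.run(["holder"])
E
```

```text
now [499.2 222.6 148. ] yaw 44.16 gap 20.9 t 65.3 F [-0.1 -0.6 -0.6] | spin 0.003 shift pre-spin axes [-0.1, 1.2, 78.0] post-spin axes [-0.1, 1.2, 78.0] len 78
[-0.07627132 -0.04030668  0.00719532]
holder (np.float64(613.9), np.float64(330.3), 44.6, np.float64(0.51)) [3965, 6873]
holder (np.float64(613.9), np.float64(330.3), 44.6, np.float64(0.021)) [3965]
holder (np.float64(613.8), np.float64(331.5), -90.0, np.float64(1.0)) [6873]
```

Emit:
{"op": "carry_out", "data": {
  "commands": [
    {"jaw": 0.015, "spin": 0, "translation": [0, 0.001, 0.02]},
    {"jaw": 0.015, "spin": 0, "translation": [0, 0, 0.025]},
    {"jaw": 0.015, "spin": 0, "translation": [0, 0, 0.025]},
    {"jaw": 0.015, "spin": 0, "translation": [0, 0, 0.022]},
    {"jaw": 0.015, "spin": 0, "translation": [0, 0, 0.0145]},
    {"jaw": 0.015, "spin": 0, "translation": [0, 0, 0]},
    {"jaw": 0.015, "spin": 0, "translation": [0, 0, 0]},
    {"jaw": 0.015, "spin": 0, "translation": [0, 0, 0]}
  ]
}}

```text
time: 66.15
tool_pos: [501.7, 220.6, 43.1]
tcp_rot: [180.0, -0.1, 43.9]
ft_force: [0.1, -0.8, -0.6]
finger_gap: 21.0
grip_force: 49.7
```

```bash
python3 go.py 500 221.7 41.6 44; python3 - <<'E'
from h import *
s=r.snapshot("side");st=r.sense();P=st["tool_pos"];y=np.radians(st["tcp_rot"][2]);d=np.array([np.cos(y),np.sin(y),0]);n=np.array([-d[1],d[0],0])
tip=P+93*d+[0,0,-2.6]
for nm in("puller_tip","slot_mouth"):print(nm,[(np.round(x["xy"],1).tolist(),round(x["score"],2)) for x in r.landmark_of(s,nm)[:2]])
c=np.array([.719,.695,0]);mo=np.array([584.8,303.7,39]);nn=np.array([-.695,.719,0])
A=np.array([mo+24*nn+[0,0,-5],mo-24*nn+[0,0,-5],mo-24*nn+[0,0,5],mo+24*nn+[0,0,5]])
B=np.array([tip+20*n+[0,0,-2],tip-20*n+[0,0,-2],tip-20*n-75*d+[0,0,-2],tip+20*n-75*d+[0,0,-2]])
print("tip exp",proj(s,[tip]),"mouth exp",proj(s,[mo]))
im=s["pixels"].copy();o=proj(s,[mo])[0].astype(int);x0,y0=o[0]-75,o[1]-60
im=cv2.resize(im[y0:y0+120,x0:x0+160],None,fx=5,fy=5,interpolation=cv2.INTER_CUBIC)
for Q,col in((A,(0,255,255)),(B,(0,0,255))):
    cv2.polylines(im,[np.round((proj(s,Q)-[x0,y0]+.5)*5).astype(np.int32)],True,col,1)
cv2.imwrite("pics/m.png",im)
E
```

```text
now [501.7 220.6  43.1] yaw 43.95 gap 21.0 t 66.2 F [ 0.1 -0.8 -0.6] | spin -0.001 shift pre-spin axes [-0.5, -1.9, 1.5] post-spin axes [-0.5, -1.9, 1.5] len 2
puller_tip [([266.5, 382.8], 0.63), ([257.5, 266.8], 0.22)]
slot_mouth [([255.6, 387.4], 0.75)]
tip exp [[266.9511528  381.81025878]] mouth exp [[255.73298285 391.73643296]]
```

View pics/m.png

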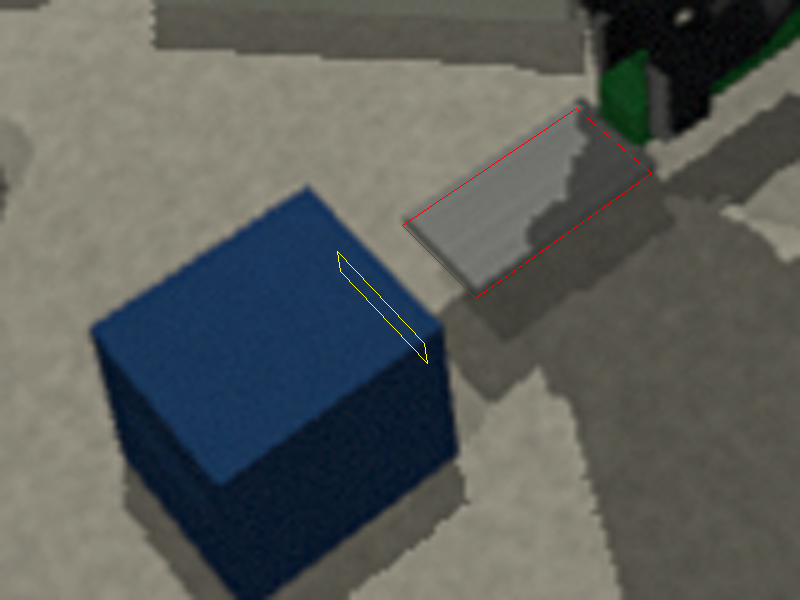

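Emit:
{"op": "carry_out", "data": {
  "commands": [
    {"jaw": 0.015, "spin": 0, "translation": [0, -0.0015, 0.001]},
    {"jaw": 0.015, "spin": 0, "translation": [0.008, 0, 0]},
    {"jaw": 0.015, "spin": 0, "translation": [0.008, 0, 0]},
    {"jaw": 0.015, "spin": 0, "translation": [0.004, 0, 0]},
    {"jaw": 0.015, "spin": 0, "translation": [0.004, 0, 0]},
    {"jaw": 0.015, "spin": 0, "translation": [0.004, 0, 0]},
    {"jaw": 0.015, "spin": 0, "translation": [0.004, 0, 0]},
    {"jaw": 0.015, "spin": 0, "translation": [0, 0, 0]}
  ]
}}

```text
time: 66.97
tool_pos: [523.2, 244.9, 40.8]
tcp_rot: [180.0, -0.0, 44.0]
ft_force: [-0.4, -0.2, -1.6]
finger_gap: 20.9
grip_force: 49.7
```

```bash
python3 go.py 568.3 288 41.6 44; python3 -c "
from h import *
print(r.sense()['wrist_torque'])"
```

```text
now [523.2 244.9  40.8] yaw 44.02 gap 20.9 t 67.0 F [-0.4 -0.2 -1.6] | spin 0.000 shift pre-spin axes [62.4, 0.3, -0.8] post-spin axes [62.4, 0.3, -0.8] len 62
[ 0.00941309 -0.00766506  0.00184438]
```

Emit:
{"op": "carry_out", "data": {
  "commands": [
    {"jaw": 0.015, "spin": 0, "translation": [0.006, 0, -0.0005]},
    {"jaw": 0.015, "spin": 0, "translation": [0.007, 0, 0]},
    {"jaw": 0.015, "spin": 0, "translation": [0.007, 0, 0]},
    {"jaw": 0.015, "spin": 0, "translation": [0.007, 0, 0]},
    {"jaw": 0.015, "spin": 0, "translation": [0.007, 0, 0]},
    {"jaw": 0.015, "spin": 0, "translation": [0.007, 0, 0]},
    {"jaw": 0.015, "spin": 0, "translation": [0.007, 0, 0]},
    {"jaw": 0.015, "spin": 0, "translation": [0.007, 0, 0]}
  ]
}}

```text
time: 67.63
tool_pos: [562.7, 283.0, 41.2]
tcp_rot: [-180.0, 0.0, 44.0]
ft_force: [1.1, -0.4, -1.1]
finger_gap: 20.9
grip_force: 49.7
```

Emit:
{"op": "carry_out", "data": {
  "commands": [
    {"jaw": 0.015, "spin": 0, "translation": [0.003, 0, 0]},
    {"jaw": 0.015, "spin": 0, "translation": [0.002, 0, 0]},
    {"jaw": 0.015, "spin": 0, "translation": [0.002, 0, 0]},
    {"jaw": 0.015, "spin": 0, "translation": [0.002, 0, 0]},
    {"jaw": 0.015, "spin": 0, "translation": [0, 0, 0]},
    {"jaw": 0.015, "spin": 0, "translation": [0, 0, 0]},
    {"jaw": 0.015, "spin": 0, "translation": [0, 0, 0]},
    {"jaw": 0.015, "spin": 0, "translation": [0, 0, 0]}
  ]
}}

```text
time: 68.3
tool_pos: [568.5, 288.6, 41.3]
tcp_rot: [-180.0, 0.0, 44.0]
ft_force: [-0.9, 0.0, -1.5]
finger_gap: 21.2
grip_force: 49.7
```

```bash
python3 go.py 571.2 290.8 41.6 44
```

```text
now [568.5 288.6  41.3] yaw 44.0 gap 21.2 t 68.3 F [-0.9  0.  -1.5] | spin 0.000 shift pre-spin axes [3.4, 0.3, -0.3] post-spin axes [3.4, 0.3, -0.3] len 3
```

Emit:
{"op": "carry_out", "data": {
  "commands": [
    {"jaw": 0.015, "spin": 0, "translation": [0.0015, 0, 0]},
    {"jaw": 0.015, "spin": 0, "translation": [0.0015, 0, 0.001]},
    {"jaw": 0.015, "spin": 0, "translation": [0, 0, 0.001]},
    {"jaw": 0.015, "spin": 0, "translation": [0, 0, 0]},
    {"jaw": 0.015, "spin": 0, "translation": [0, 0, 0]},
    {"jaw": 0.045, "spin": 0, "translation": [0, 0, 0]},
    {"jaw": 0.045, "spin": 0, "translation": [0, 0, 0]},
    {"jaw": 0.045, "spin": 0, "translation": [0, 0, 0]}
  ]
}}

```text
time: 68.97
tool_pos: [571.0, 290.9, 39.5]
tcp_rot: [180.0, -0.0, 44.0]
ft_force: [-0.3, -0.0, 0.9]
finger_gap: 45.1
grip_force: 0.0
```

Emit:
{"op": "carry_out", "data": {
  "commands": [
    {"jaw": 0.045, "spin": 0, "translation": [0, 0, 0]},
    {"jaw": 0.045, "spin": 0, "translation": [0, 0, 0]},
    {"jaw": 0.045, "spin": 0, "translation": [0, 0, -0.02]},
    {"jaw": 0.045, "spin": 0, "translation": [0, 0, -0.03]},
    {"jaw": 0.045, "spin": 0, "translation": [0, 0, -0.04]},
    {"jaw": 0.045, "spin": 0, "translation": [0, 0, -0.04]},
    {"jaw": 0.045, "spin": 0, "translation": [-0.03, 0, 0]},
    {"jaw": 0.045, "spin": 0, "translation": [-0.04, 0, 0]}
  ]
}}

```text
time: 69.63
tool_pos: [523.9, 244.0, 174.3]
tcp_rot: [179.8, -0.5, 44.1]
ft_force: [0.3, -0.4, 0.6]
finger_gap: 45.0
grip_force: 0.0
```

Emit:
{"op": "carry_out", "data": {
  "commands": [
    {"jaw": 0.045, "spin": 0, "translation": [-0.04, 0, 0]},
    {"jaw": 0.045, "spin": 0, "translation": [-0.04, 0, 0]},
    {"jaw": 0.045, "spin": 0, "translation": [0, 0, 0]},
    {"jaw": 0.045, "spin": 0, "translation": [0, 0, 0]},
    {"jaw": 0.045, "spin": 0, "translation": [0, 0, 0]},
    {"jaw": 0.045, "spin": 0, "translation": [0, 0, 0]},
    {"jaw": 0.045, "spin": 0, "translation": [0, 0, 0]},
    {"jaw": 0.045, "spin": 0, "translation": [0, 0, 0]}
  ]
}}

```text
time: 70.3
tool_pos: [463.8, 187.3, 169.5]
tcp_rot: [180.0, -0.0, 44.0]
ft_force: [-0.4, -0.1, 0.9]
finger_gap: 45.0
grip_force: 0.0
```

```bash
python3 go.py 500 200 150 44; python3 - <<'E'
from h import *
s=r.snapshot("side");cv2.imwrite("pics/n.png",s["pixels"])
E
```

```text
now [463.8 187.3 169.5] yaw 44.04 gap 45.0 t 70.3 F [-0.4 -0.1  0.9] | spin 0.001 shift pre-spin axes [34.9, 16.0, 19.5] post-spin axes [34.9, 16.0, 19.5] len 43
```

View pics/n.png

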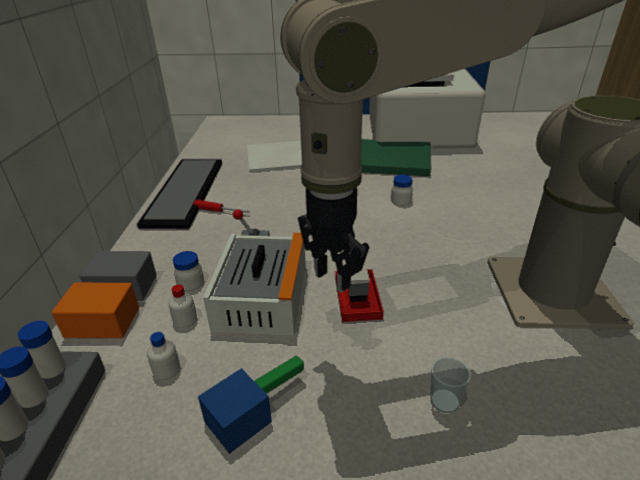

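```bash
python3 -c "
from bench import r
print(r.hand_in())"
```

```text
the job is handed in; nothing more can be done
None
```

I handed in the job at about 70 s of the 210 s limit. By the forces and camera pictures every step was done, but the hand-in returned no verdict, and I judged the cover and module fits by eye and contact force.

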